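# Load angle brackets, nested, into the bench dryer

### The arm

A 6-joint arm with a two-finger parallel gripper is mounted at the origin on the work surface. World frame = base frame: x ahead of the robot, y to its left, z up, the work surface at z = 0. Lengths are in m, angles in rad, forces in N, time in s.
With the tool pointing down it reaches from about 0.3 to 0.875 m from the base axis. Payload 6.4 kg.
Tool frame: the origin (TCP) lies between the finger pads; the fingertips stand ctrl.tip_reach ahead of it and the grasp point (between the pads) lies 11 mm behind it (ctrl.tip_reach is the distance from the TCP to the fingertips, in m); z points along the fingers, x is the direction in which the jaws open and shut, and the axes are right-handed (so a half turn about z gives the same grasp; the last joint's range is limited). The gripper opens to 85 mm and grips with 20 to 120 N. Pads are 22 mm wide; open, the fingers measure 114 mm over their backs; the gripper's body (76 mm by 85 mm) begins 54 mm behind the grasp point. The pads swing forward as they close: fully open they stand 13 mm farther back than shut.
Start: joints at [-1.35, 0.181, 1.607, -0, 1.354, -0.206], TCP at [0.238, -0.523, 0.239] pointing down, gripper open.
Joint ranges: [-2.99, 2.99], [-0.89, 2.07], [0.3, 2.58], [-1.14, 4.28], [0, 2.63], [-3.12, 3.12]. Speed limits (rad/s): [2.57, 2.57, 3.01, 3.14, 3.14, 3.14].

### API

Orientations are given as a unit quaternion [w, x, y, z].
In Python, from bench import telemetry, viewer, ticket, nets, ctrl gives the robot as it stands.
- The arm moves only by the tool step_arm, never from a script. Its argument "plan" is a list of rows, each a list of 2 entries, a list of its own where there are three numbers: the shift along the tool's x, y, z in m, then the turn, a rotation vector about the tool's x, y, z in degrees. A call has 1 to 5 rows; each row is the pose to reach, as a shift and turn from the pose commanded when the call began, along the tool's axes at that moment; what a row does not reach only later rows make up. A row lasts 1/10 s, in which the tool goes at most 50 mm and 8.59 degrees, less where a joint would pass 70% of its speed; a pose out of reach is approached as far as the arm can. A call with a gripper value outside its range is refused whole. "fingers" is the opening in per cent of the stroke, from 0 (shut) to 100 (fully open), set as the call begins (left out, the last holds). The fingers move at their own pace and stop on an object; the grip force is fixed at half the most. Time passes only in rows, so rows that repeat a pose let the fingers close. It gives the time, the measured TCP pose, the force and the opening at its end, in the units of the state.
- telemetry.get_obs(): the state, without advancing time (a new reading comes with each control period).
- viewer.camera(name): name is "side" or "top"; returns the picture (480x640x3 uint8, red, green, blue); there is no depth.
- viewer.get_calibration(name): a dict with "K" (3x3 intrinsics, pixels), "dist" ([k1, k2, p1, p2, k3] as OpenCV has them; the pictures are not rectified), "origin" and "orientation" of the camera in the world. Camera axes: x right, y up, looking along -z (the intrinsics and any distortion apply to the point x, -y, -z); pixel columns grow to the right and rows downward; lengths in m; the calibration is good to about 2 mm. A picture is of the moment at which its call begins. get_calibration takes no time and is no camera call.
- ticket.hand_in(): hands the job in, once; it reports no verdict.
Trained networks look in the newest picture that a camera, given by its name, has taken for a name from the list of things; names that differ only in an ending like _2 or _b are one class to them, and where a whole thing is asked for, a point or a joint stands for the part that bears it (a point fixed in the world has none). Each returns a list of dicts, best first, with "score" (0 to 1); they miss things now and then, are a little off and sometimes report something else, mostly with a low value. They report only what shows in the picture. A call takes as long as a camera call. They do not tell look-alikes from the thing itself.
- nets.boxes_of(thing, camera): "extent" ([left, top, right, bottom] in pixels, round what is visible of it).
The state is a dict: "time_s": time; "q": joint angles; "dq": joint speeds; "joint_efforts": joint torques, N m; "eef_pos": TCP position; "eef_rot": TCP orientation; "wrist_force": force on the tool from outside, world axes, zero at the start; "torque": the same for the moment, N m; "opening": opening from 0.0 (shut) to 1.0 (fully open).
Only numpy, scipy, OpenCV 4.12 (cv2) and the standard library are available. Lean on these libraries where they do the work, as an engineer would, in place of code of your own. Each camera call takes 0.05 s, during which the arm holds its last target.

### The job

Push the dryer's red mushroom stop fully down and let it spring back; then tip the dryer's lid up by its black tab, so that it pivots on the opposite edge still resting on the rim, lift it off and lay it flat, right way up, on the bench. Nest every loose aluminium angle bracket onto the steel saddle inside, one over another along the V, legs aligned and ends flush with the saddle's. Then put the lid back fully seated, and only after that turn the stop knob clockwise to its end to reset it; leave the other things on the bench where they are.

Things in the scene. Friction and masses are not known exactly. Their poses are not given: they have to be found in the camera images.
- tub: the dryer: a fixed grey open-topped steel box, 102 mm along its x, 170 mm along its y, 95 mm high (rim), walls 5 mm, inner floor 6 mm up, louvres on the long sides. Origin: centre of its underside on the bench, z up.
- saddle (a point): middle of the top ridge of the dark saddle fixed in the dryer, an angle section of the brackets' shape, ridge up, 60 mm along its y (the dryer's y). 46.3 mm above the bench; each bracket raises the ridge 9.9 mm. At each end, two posts 8 mm square, tops 62 mm above the bench, stand 27 mm either side of the ridge line, 5 mm clear of the ends; between them 46 mm are free, and 50 mm to the end wall.
- lid_tab (a point): centre of the lid's black upright tab: 30 mm along the lid's x, 12 mm thick along its y, 30 mm high, standing on the plate; grip it across its thickness. It lies 38 mm from the lid's middle towards the lid's +x: 115 mm above the bench when the lid is seated, 28 mm when it lies on the bench. Axes: those of the lid, z up.
- lid_edge (a point): middle of the lid's long edge opposite the tab, on the plate's underside, 94 mm from the tab's centre along the lid's x. It lies at rim height (95 mm) when the lid is seated. Tip the lid about this edge by lifting the tab. Axes: those of the lid.
- knob_top (a point): top centre of the grip bar on the red mushroom stop, which stands on a grey box 84 mm square beside the dryer; 109.5 mm above the bench when up. The bar is 36 mm along its x, 12 mm thick along its y, 20 mm high, on a mushroom head of 48 mm diameter. Its axes turn with the knob, z up.
- stop (a joint): how far the mushroom is pushed down, 0 up to 0.008 m fully down; a spring of 2.4 N at the top to 7.2 N fully down pushes it back. Push straight down on the bar's top.
- stop_turn (a joint): turn of the mushroom head, clockwise seen from above, 0 to 1.2 rad (end stop); it stays where it is left, friction 0.04 N m. It starts near 0.
- angle1_mid (a point): centre of a loose aluminium angle bracket: two 50 mm legs 7 mm thick, 60 mm long along its y, lying ridge up like a roof (40.3 mm high, 71 mm over x), 105 g. Nested on the saddle it lies 10.25 mm below the saddle point, each further one 9.9 mm higher. Grip its two end faces, fingertips at most 9 mm below the ridge to clear the section beneath. Two to four are present, None if absent.
- angle2_mid (a point): centre of a loose aluminium angle bracket: two 50 mm legs 7 mm thick, 60 mm long along its y, lying ridge up like a roof (40.3 mm high, 71 mm over x), 105 g. Nested on the saddle it lies 10.25 mm below the saddle point, each further one 9.9 mm higher. Grip its two end faces, fingertips at most 9 mm below the ridge to clear the section beneath. Two to four are present, None if absent.
- angle3_mid (a point): centre of a loose aluminium angle bracket: two 50 mm legs 7 mm thick, 60 mm long along its y, lying ridge up like a roof (40.3 mm high, 71 mm over x), 105 g. Nested on the saddle it lies 10.25 mm below the saddle point, each further one 9.9 mm higher. Grip its two end faces, fingertips at most 9 mm below the ridge to clear the section beneath. Two to four are present, None if absent.
- angle4_mid (a point): centre of a loose aluminium angle bracket: two 50 mm legs 7 mm thick, 60 mm long along its y, lying ridge up like a roof (40.3 mm high, 71 mm over x), 105 g. Nested on the saddle it lies 10.25 mm below the saddle point, each further one 9.9 mm higher. Grip its two end faces, fingertips at most 9 mm below the ridge to clear the section beneath. Two to four are present, None if absent.
- spool: small reel of solder, 44 mm across, 30 mm high; bystander, to be left alone; origin at its underside.
- driver: screwdriver, 170 mm long; bystander, to be left alone; origin at its underside.
- flatbar: flat steel bar, 25 by 120 by 8 mm; bystander, to be left alone; origin at its underside.
- lid: the dryer's loose lid: steel plate 112 mm (x) by 180 mm (y) by 5 mm, 0.25 kg, with an 8 mm deep skirt below that drops into the box with 4 mm play all round; it starts seated. Origin: middle of the skirt's bottom, 8 mm below the plate; 87 mm above the bench when seated, 0 when the lid lies on the bench on its skirt.
Mind the look-alikes: they are no part of the job. Leave any brown look-alike of the part that bears angle3_mid alone. Of the things that look like the tub, the larger one is meant.

How it is judged:
On the way, in this order (a step that is already met when the one before it is completed fails the run):
1. the mushroom stop is pushed down (at least 6 of its 8 mm) (value of joint stop above 0.006 m), for 0.1 s.
2. the lid is tipped up at least 0.2 rad by the tab while its opposite edge still rests on the rim (within 12 mm in height) (angle between lid_tab's own z axis and vertical between 0.2 and 1.3 rad and z of lid_edge in the frame of tub between 0.083 and 0.107 m and horizontal distance between lid_edge and tub below 0.075 m), for 0.1 s.
3. the lid lies flat on the bench, right way up, let go (height (world z) of lid_edge below 0.014 m and angle between lid_tab's own z axis and vertical below 0.06 rad and contact force between lid and the fingers below 0.1 N), for 0.3 s.
4. every bracket is nested on the saddle, legs aligned and ends flush (x of angle1_mid in the frame of saddle between -0.005 and 0.005 m and y of angle1_mid in the frame of saddle between -0.008 and 0.008 m and z of angle1_mid in the frame of saddle between -0.016 and 0.0245 m and angle between the y axis of each of angle1_mid, angle2_mid, angle3_mid, angle4_mid and the y axis of saddle, either way round below 0.1 rad and angle between each of angle1_mid, angle2_mid, angle3_mid, angle4_mid's own z axis and vertical below 0.1 rad and x of angle2_mid in the frame of saddle between -0.005 and 0.005 m and y of angle2_mid in the frame of saddle between -0.008 and 0.008 m and z of angle2_mid in the frame of saddle between -0.016 and 0.0245 m and x of angle3_mid in the frame of saddle between -0.005 and 0.005 m and y of angle3_mid in the frame of saddle between -0.008 and 0.008 m and z of angle3_mid in the frame of saddle between -0.016 and 0.0245 m and x of angle4_mid in the frame of saddle between -0.005 and 0.005 m and y of angle4_mid in the frame of saddle between -0.008 and 0.008 m and z of angle4_mid in the frame of saddle between -0.016 and 0.0245 m), for 0.3 s.
5. the lid is back, fully seated (z of lid_edge in the frame of tub between 0.09 and 0.098 m and angle between lid_tab's own z axis and vertical below 0.04 rad and horizontal distance between lid_tab and tub below 0.055 m), for 0.3 s.
6. the stop knob is turned clockwise by at least 0.9 rad (value of joint stop_turn above 0.9 rad), for 0.2 s.
At the end, for the whole second after the job is handed in: Every bracket present is nested on the saddle (middle within 5 mm across and 8 mm along the V, aligned and upright within 0.1 rad), the lid is seated (within 3 mm of height, 0.04 rad), the knob is turned at least 0.9 rad and the mushroom is up (all of step 4 and all of step 5 and value of joint stop_turn above 0.9 rad and value of joint stop below 0.003 m); the robot touches nothing.
It fails at once if another thing on the bench is knocked more than 8 cm away (distance of any of spool, driver, flatbar from where it was at the start of the episode above 0.08 m).
Of angle1, angle2, angle3, angle4 only 2 to 4 are there at a start; the rules pass over those that are not, and their reading is None.
At some moment in a run one of angle1, angle2, angle3, angle4, lid may be knocked a few centimetres aside while the robot is not near it.
It also fails if it takes over 210 s, if anything falls off the work surface, if the arm or the gripper's body presses on something with over 40 N, if the wrist force passes 120 N, or if a joint passes its speed limit or range.

## Working session

There is one attempt and no reset: what is moved stays moved. The work goes in short steps, Python scripts to look and compute and a tool call to move; the robot and the scene stay as the last step left them, time stands still between calls to the robot, and variables do not carry over. Pictures are saved under pics/ and viewed, and the job is handed in when it is done.

Besides the shell and the picture viewer there is one more tool, called after "Call:" by a JSON object that holds its "op" and its "data". step_arm: Moves the arm, as the interface text tells. Its arguments: {"type":"object","properties":{"plan":{"type":"array"},"fingers":{"type":"number"}},"required":["plan"]}

```bash
ls; mkdir -p pics
python3 - <<'E'
from bench import telemetry, viewer, ticket, nets, ctrl
import cv2, json
print(telemetry.get_obs()); print(ctrl.tip_reach)
for c in("side","top"):
    im=viewer.camera(c); cv2.imwrite(f"pics/{c}0.png",im[:,:,::-1]); print(c,viewer.get_calibration(c))
    for t in("tub","lid","lid_tab","knob_top","angle1_mid","spool","driver","flatbar"):
        print(t,[(round(d["score"],2),[round(v) for v in d["extent"]]) for d in nets.boxes_of(t,c)])
E
```

```text
pics
{'time_s': 0.0, 'q': array([-1.35029464e+00,  1.81589699e-01,  1.60799085e+00, -2.21839001e-05,
        1.35381668e+00, -2.06312158e-01]), 'dq': array([-7.37464139e-05, -2.61448868e-04,  9.96322564e-04, -3.94853688e-04,
       -6.94611983e-05,  6.96855215e-04]), 'joint_efforts': array([ 5.21322672e-04, -4.44859815e+01, -3.51333976e+01, -9.12826295e-05,
        9.06020781e-03,  1.39788887e-05]), 'eef_pos': array([ 0.23791679, -0.52287616,  0.23836508]), 'eef_rot': array([-6.25756588e-04,  8.40825725e-01, -5.41305169e-01, -6.50124723e-04]), 'wrist_force': array([ 0.41716064, -0.16474433,  0.52383156]), 'torque': array([ 0.02460483, -0.05719239, -0.01656066]), 'opening': 0.9984829698001512}
0.008
side {'K': array([[433.01751004,   0.        , 317.59479502],
       [  0.        , 433.01751004, 240.49751809],
       [  0.        ,   0.        ,   1.        ]]), 'dist': array([-0.08724066,  0.        ,  0.        ,  0.        ,  0.        ]), 'origin': array([ 0.27334187, -0.84835307,  0.68750125]), 'orientation': array([ 0.88783819,  0.44845011, -0.05391046, -0.08791768])}
tub [(0.95
[... 579 characters left out ...]
      ,  0.        ]), 'origin': array([ 0.28370327, -0.04191802,  1.26547191]), 'orientation': array([ 0.71414857,  0.06046097, -0.05109679, -0.69550371])}
tub [(0.97, [276, 223, 344, 236]), (0.92, [158, 300, 218, 333])]
lid [(0.29, [447, 195, 472, 224])]
lid_tab [(0.72, [273, 178, 347, 227]), (0.18, [252, 276, 296, 298])]
knob_top [(0.83, [190, 168, 212, 187]), (0.74, [191, 164, 211, 184]), (0.26, [386, 250, 410, 278]), (0.2, [270, 180, 345, 226])]
angle1_mid [(0.64, [374, 194, 407, 226]), (0.56, [452, 196, 471, 223]), (0.34, [411, 221, 431, 240])]
spool [(0.81, [409, 223, 431, 237]), (0.36, [251, 276, 296, 299])]
driver [(0.84, [364, 318, 427, 330])]
flatbar [(0.93, [252, 274, 293, 298])]
```

View pics/side0.png

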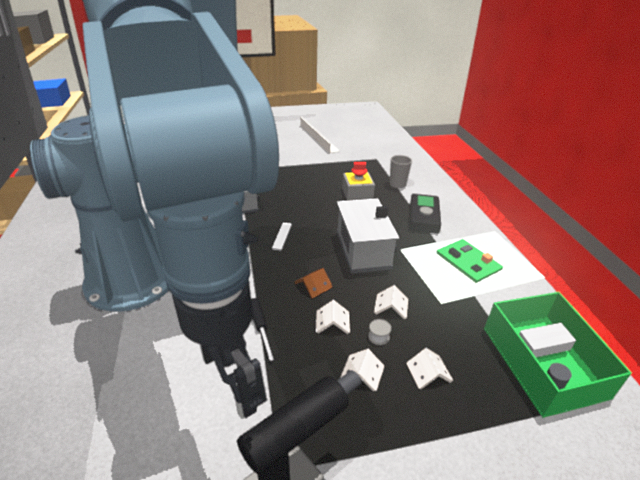

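View pics/top0.png

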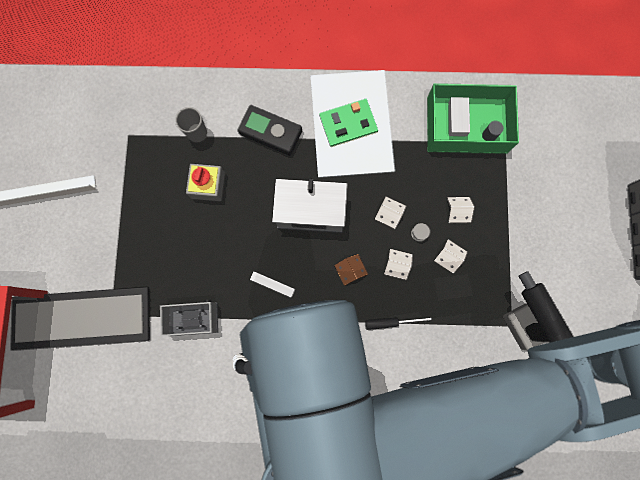

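```bash
cat > h.py <<'E'
import numpy as np, cv2
from scipy.spatial.transform import Rotation as Rn
from bench import telemetry, viewer, ticket, nets, ctrl
def R_(q): return Rn.from_quat([q[1],q[2],q[3],q[0]])
def cal(c):
    d=viewer.get_calibration(c); R=R_(d["orientation"]).as_matrix()@np.diag([1,-1,-1])
    return d["K"],d["dist"],R,np.array(d["origin"])
def proj(c,P):
    K,D,R,o=cal(c); P=np.atleast_2d(P).astype(float)
    return cv2.projectPoints(P,cv2.Rodrigues(R.T)[0],-R.T@o,K,D)[0].reshape(-1,2)
def unproj(c,uv,z):
    K,D,R,o=cal(c); p=cv2.undistortPoints(np.array(uv,float).reshape(-1,1,2),K,D).reshape(-1,2)
    d=np.c_[p,np.ones(len(p))]@R.T
    return o+d*((z-o[2])/d[:,2])[:,None]
def snap(c,name,box=None,k=1):
    im=viewer.camera(c)[:,:,::-1].copy()
    cv2.imwrite(f"raw_{c}.png",im)
    out=im if box is None else im[box[1]:box[3],box[0]:box[2]]
    if k>1: out=cv2.resize(out,None,fx=k,fy=k,interpolation=cv2.INTER_CUBIC)
    cv2.imwrite(f"pics/{name}.png",out); return im
def down(yaw): # tool pointing down, jaw (x) axis along world angle yaw
    c,s=np.cos(yaw),np.sin(yaw)
    return np.array([[c,s,0],[s,-c,0],[0,0,-1.]])
def st():
    o=telemetry.get_obs(); return np.array(o["eef_pos"]),R_(o["eef_rot"]).as_matrix(),o
def delta(pos,Rm,p0=None,R0=None):
    p,R,o=st()
    if p0 is not None:p,R=np.array(p0),R0
    d=R.T@(np.array(pos)-p); w=Rn.from_matrix(R.T@Rm).as_rotvec(degrees=True)
    print("t=%.1f"%o["time_s"],"at",p.round(4),"jaw yaw %.1f"%np.degrees(np.arctan2(R[1,0],R[0,0])),"| shift(m)",d.round(4),"turn(deg)",w.round(2),"|F",np.round(o["wrist_force"],1),"op %.3f"%o["opening"])
    return d,w
E
python3 - <<'E'
from h import *
print([a for a in dir(ctrl) if a[0]!='_'])
for n,uv,z in [("lid tl",(274,180),.1),("lid tr",(347,182),.1),("lid br",(346,226),.1),("lid bl",(273,221),.1),("tab",(311,182),.13),("knob",(201,174),.109)]: print(n,unproj("top",uv,z).round(3))
for uv in [(391,212),(460,210),(399,264),(451,257),(351,269)]: print(unproj("top",uv,.03).round(3))
for uv in [(421,232),(396,323),(273,284)]: print(unproj("top",uv,.01).round(3))
im=cv2.imread("pics/top0.png")
cv2.imwrite("pics/topA.png",cv2.resize(im[160:310,250:490],None,fx=3.3,fy=3.3,interpolation=cv2.INTER_CUBIC))
cv2.imwrite("pics/topB.png",cv2.resize(im[140:260,170:360],None,fx=4,fy=4,interpolation=cv2.INTER_CUBIC))
im=cv2.imread("pics/side0.png")
cv2.imwrite("pics/sideA.png",cv2.resize(im[150:400,290:470],None,fx=2.4,fy=2.4,interpolation=cv2.INTER_CUBIC))
E
```

```text
['MotionError', 'tip_reach']
lid tl [[0.636 0.099 0.1  ]]
lid tr [[ 0.635 -0.086  0.1  ]]
lid br [[ 0.522 -0.085  0.1  ]]
lid bl [[0.53  0.097 0.1  ]]
tab [[0.624 0.004 0.13 ]]
knob [[0.645 0.282 0.109]]
[[ 0.577 -0.206  0.03 ]]
[[ 0.587 -0.388  0.03 ]]
[[ 0.44  -0.227  0.03 ]]
[[ 0.461 -0.362  0.03 ]]
[[ 0.423 -0.103  0.03 ]]
[[ 0.529 -0.288  0.01 ]]
[[ 0.288 -0.223  0.01 ]]
[[0.381 0.1   0.01 ]]
```

View pics/topA.png

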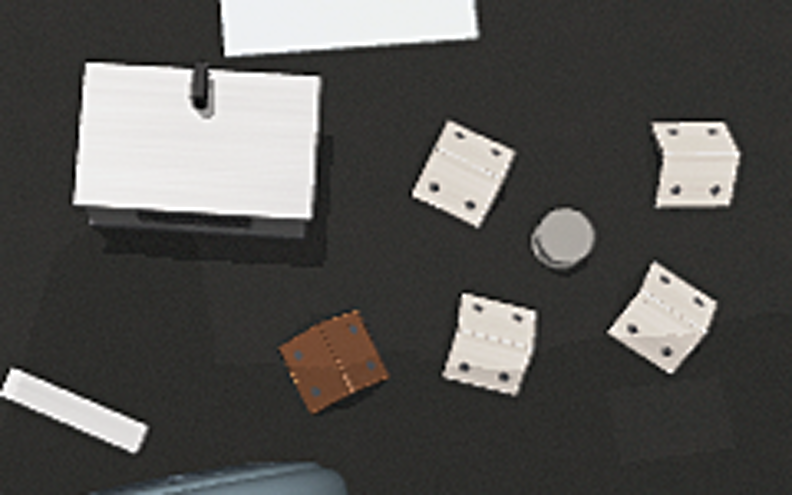

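View pics/topB.png

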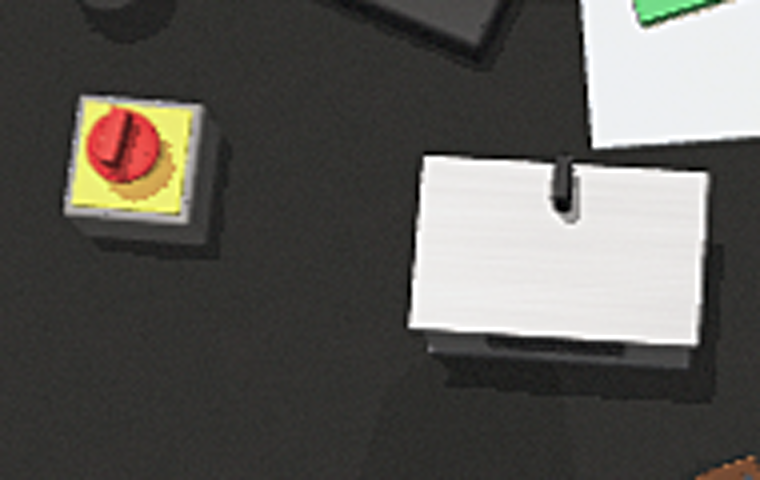

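View pics/sideA.png

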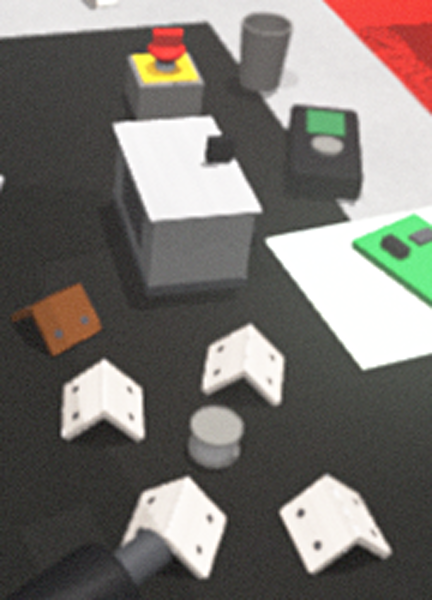

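```bash
cat > fit.py <<'E'
from h import *
from scipy.optimize import minimize
def T(pts,x,y,yaw,z=0):
    c,s=np.cos(yaw),np.sin(yaw); pts=np.array(pts,float)
    return np.c_[c*pts[:,0]-s*pts[:,1]+x, s*pts[:,0]+c*pts[:,1]+y, pts[:,2]+z]
sec=[(0,.0403),(.03536,.00495),(.0304,0),(0,.0304),(-.0304,0),(-.03536,.00495)]
def brk():
    f=[[(x,s*.03,z) for x,z in sec] for s in(-1,1)]
    for a in range(6):
        b=(a+1)%6; f.append([(sec[a][0],-.03,sec[a][1]),(sec[b][0],-.03,sec[b][1]),(sec[b][0],.03,sec[b][1]),(sec[a][0],.03,sec[a][1])])
    return f
def box(lx,ly,z0,z1,cx=0,cy=0):
    v=np.array([(cx+i*lx/2,cy+j*ly/2,z) for z in(z0,z1) for i,j in((-1,-1),(1,-1),(1,1),(-1,1))])
    return [v[q] for q in ([0,1,2,3],[4,5,6,7],[0,1,5,4],[1,2,6,5],[2,3,7,6],[3,0,4,7])]
S=4
def mask(c,faces,p,z,win):
    x0,y0,x1,y1=win; m=np.zeros(((y1-y0)*S,(x1-x0)*S),np.uint8)
    for f in faces:
        uv=(proj(c,T(f,*p,z))-[x0,y0]+.5)*S-.5
        cv2.fillPoly(m,[np.round(uv*16).astype(np.int32)],255,shift=4)
    return cv2.resize(m,(x1-x0,y1-y0),interpolation=cv2.INTER_AREA)/255.
def obs(im,c,lo,hi,win,dark=55,lite=150):
    x0,y0,x1,y1=win; g=im[y0:y1,x0:x1].min(2).astype(float)  # white: min channel
    return np.clip((g-lo)/(hi-lo),0,1)
def fit(faces,p0,z,imgs,lo=60,hi=140,marg=6,ign=None):
    wins={};O={}
    for c in imgs:
        uv=np.vstack([proj(c,T(f,*p0,z)) for f in faces]); a=np.floor(uv.min(0)-marg).astype(int);b=np.ceil(uv.max(0)+marg).astype(int)
        a=np.maximum(a,0); b=np.minimum(b,[640,480]); wins[c]=(*a,*b); O[c]=obs(imgs[c],c,lo,hi,wins[c])
    def cost(d):
        p=(p0[0]+d[0]/1000,p0[1]+d[1]/1000,p0[2]+np.radians(d[2])); e=0
        for c in imgs: e+=np.abs(mask(c,faces,p,z,wins[c])-O[c]).mean()/max(O[c].mean(),.02)
        return e
    best=None
    for a in (0,-8,8):
        r=minimize(cost,[0,0,a],method="Nelder-Mead",options=dict(initial_simplex=[[0,0,a],[6,0,a],[0,6,a],[0,0,a+8]],maxiter=250,xatol=.02,fatol=1e-5))
        if best is None or r.fun<best.fun: best=r
    d=best.x
    return np.array([p0[0]+d[0]/1000,p0[1]+d[1]/1000,p0[2]+np.radians(d[2])]),best.fun
E
cat > m1.py <<'E'
from fit import *
top=cv2.imread("pics/top0.png");side=cv2.imread("pics/side0.png")
B=[(.577,-.206,-25),(.587,-.388,0),(.44,-.227,-10),(.461,-.362,-30)]
for b in B:
    for im in ({"top":top},{"side":side},{"top":top,"side":side}):
        p,e=fit(brk(),(b[0],b[1],np.radians(b[2])),0,im); print(list(im),p[:2].round(4),np.degrees(p[2]).round(1),round(e,3))
L=box(.112,.18,.095,.100)
for im in ({"top":top},{"side":side},{"top":top,"side":side}):
    p,e=fit(L,(.58,.006,np.radians(-2)),0,im,100,170); print("lid",list(im),p[:2].round(4),np.degrees(p[2]).round(1),round(e,3))
E
python3 m1.py
```

```text
['top'] [ 0.5831 -0.2065] -24.5 0.056Traceback (most recent call last):
  File "m1.py", line 6, in <module>
    p,e=fit(brk(),(b[0],b[1],np.radians(b[2])),0,im); print(list(im),p[:2].round(4),np.degrees(p[2]).round(1),round(e,3))
        ~~~^^^^^^^^^^^^^^^^^^^^^^^^^^^^^^^^^^^^^^^^^
  File "fit.py", line 36, in fit
    r=minimize(cost,[0,0,a],method="Nelder-Mead",options=dict(initial_simplex=[[0,0,a],[6,0,a],[0,6,a],[0,0,a+8]],maxiter=250,xatol=.02,fatol=1e-5))
    res = _minimize_neldermead(fun, x0, args, callback, bounds=bounds,
                               **options)
    fxr = func(xr)
    fx = function(np.copy(x), *(wrapper_args + args))
  File "fit.py", line 32, in cost
    for c in imgs: e+=np.abs(mask(c,faces,p,z,wins[c])-O[c]).mean()/max(O[c].mean(),.02)
                             ~~~~^^^^^^^^^^^^^^^^^^^^^
  File "fit.py", line 19, in mask
    uv=(proj(c,T(f,*p,z))-[x0,y0]+.5)*S-.5
        ~~~~^^^^^^^^^^^^^
  File "h.py", line 9, in proj
    K,D,R,o=cal(c); P=np.atleast_2d(P).astype(float)
            ~~~^^^
  File "h.py", line 6, in cal
    d=viewer.get_calibration(c); R=R_(d["orientation"]).as_matrix()@np.diag([1,-1,-1])
ValueError: time passes only in moves, steps and waits
```

```bash
python3 - <<'E'
from bench import viewer
import pickle
pickle.dump({c:viewer.get_calibration(c) for c in("top","side")},open("cal.pkl","wb"))
E
sed -i 's/d=viewer.get_calibration(c); /d=CAL[c]; /; s/^def cal/import pickle; CAL=pickle.load(open("cal.pkl","rb"))\ndef cal/' h.py; time python3 m1.py
```

```text
['top'] [ 0.5831 -0.2065] -24.5 0.056
['side'] [ 0.5862 -0.209 ] -24.6 0.22
['top', 'side'] [ 0.5848 -0.2073] -24.2 0.335
['top'] [ 0.595  -0.3919] 1.8 0.06
['side'] [ 0.5987 -0.3934] 1.0 0.051
['top', 'side'] [ 0.5972 -0.3928] 2.1 0.165
['top'] [ 0.4436 -0.2279] -13.3 0.052
['side'] [ 0.4466 -0.23  ] -13.2 0.05
['top', 'side'] [ 0.4454 -0.2286] -13.0 0.174
['top'] [ 0.4681 -0.3666] -33.0 0.063
['side'] [ 0.472  -0.3683] -33.4 0.188
['top', 'side'] [ 0.4706 -0.3682] -32.8 0.334
lid ['top'] [0.5818 0.008 ] -2.4 0.088
lid ['side'] [0.5843 0.0061] -2.0 0.1
lid ['top', 'side'] [0.5835 0.007 ] -1.9 0.218
real	0m5.900s
user	0m6.211s
sys	0m0.073s
```

Run:
```python
from fit import *
top=cv2.imread("pics/top0.png");side=cv2.imread("pics/side0.png")
cv2.imwrite("pics/kt.png",cv2.resize(top[155:205,175:235],None,fx=10,fy=10,interpolation=cv2.INTER_CUBIC))
cv2.imwrite("pics/ks.png",cv2.resize(side[150:210,330:390],None,fx=10,fy=10,interpolation=cv2.INTER_CUBIC))
for c,im in(("top",top),("side",side)):
    h=im.astype(int); m=((h[:,:,2]>90)&(h[:,:,1]<70)&(h[:,:,0]<70))
    w=(175,155,235,205) if c=="top" else (330,150,390,185)
    mm=np.zeros_like(m); mm[w[1]:w[3],w[0]:w[2]]=m[w[1]:w[3],w[0]:w[2]]
    v,u=np.nonzero(mm); print(c,u.mean(),v.mean(),u.min(),u.max(),v.min(),v.max(),unproj(c,(u.mean(),v.mean()),.09).round(4))
```

```text
top 200.84172661870502 177.0071942446043 192 209 168 185 [[0.6427 0.2873 0.09  ]]
side 358.57894736842104 168.05263157894737 351 367 162 175 [[0.6483 0.2874 0.09  ]]
```

View pics/kt.png

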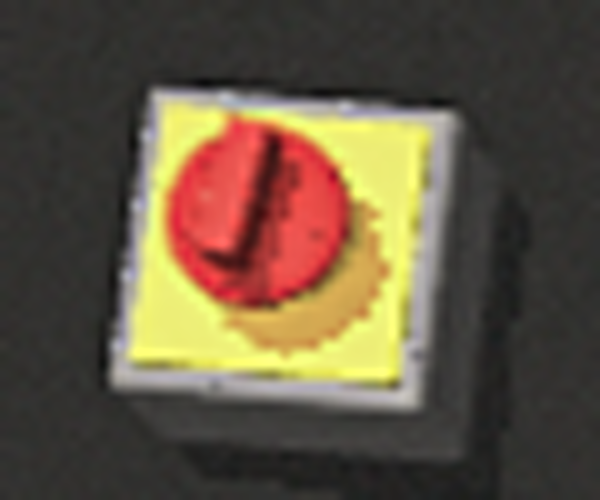

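View pics/ks.png

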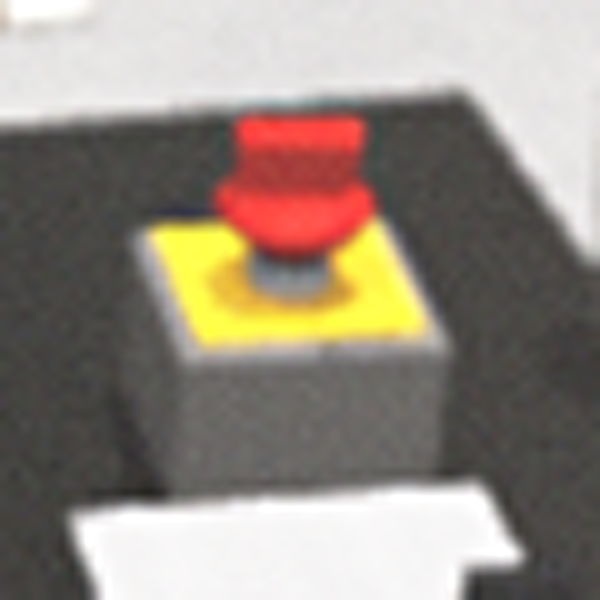

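Run:
```python
from fit import *
for uv in [(203,168.5),(198.5,181.5),(198.3,174.3)]: print(unproj("top",uv,.1095).round(4))
a=unproj("top",[(203,168.5),(198.5,181.5)],.1095); d=a[0]-a[1]; print("bar yaw",np.degrees(np.arctan2(d[1],d[0])))
print(unproj("side",(360,163.2),.1095))
a=unproj("top",[(175+11.5,155+38),(175+15,155+9)],.06); d=a[1]-a[0];print("box edge yaw",np.degrees(np.arctan2(d[1],d[0])))
k=(.6455,.2875)
delta((k[0],k[1],.2),down(np.radians(-105)))
# overlay tests
im=cv2.imread("pics/top0.png")
for f in box(.036,.012,.0895,.1095):
    uv=proj("top",T(f,.6455,.2875,np.radians(-17)))
    uv=(uv-[175,155]+.5)*10-.5
    kt=cv2.imread("pics/kt.png") if 'kt' not in globals() else kt
    cv2.polylines(kt,[uv.astype(int)],True,(255,0,0),1)
cv2.imwrite("pics/kt2.png",kt)
```

```text
[[0.6591 0.2779 0.1095]]
[[0.625  0.287  0.1095]]
[[0.6437 0.2888 0.1095]]
bar yaw -14.875757664950479
[[0.64932504 0.28063806 0.1095    ]]
box edge yaw -2.59071919762951
t=0.9 at [ 0.238  -0.5234  0.2393] jaw yaw -65.5 | shift(m) [-0.5695 -0.7066  0.0393] turn(deg) [-0.   -0.   39.45] |F [-1.   0.3  0.5] op 0.997
```

View pics/kt2.png

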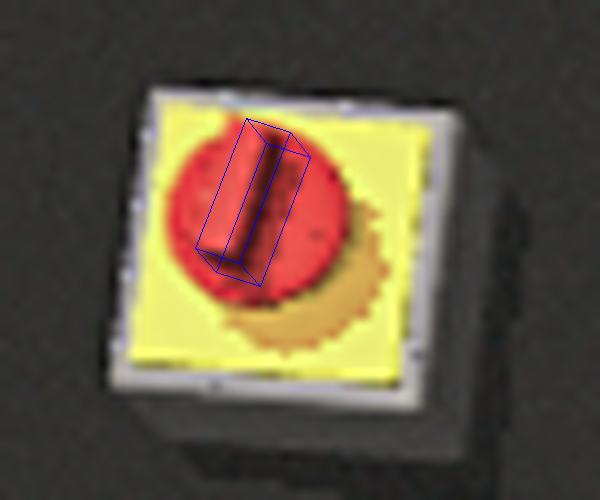

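Call:
{"op": "step_arm", "data": {"plan": [[[-0.57,-0.707,0.0],[0,0,40.5]],[[-0.57,-0.707,0.0],[0,0,40.5]],[[-0.57,-0.707,0.0],[0,0,40.5]],[[-0.57,-0.707,0.0],[0,0,40.5]],[[-0.57,-0.707,0.0],[0,0,40.5]]], "fingers": 0}}

```text
time_s: 1.4
eef_pos: [0.3488, -0.3028, 0.2395]
eef_rot: [0.0, -0.599, 0.801, -0.0]
wrist_force: [0.4, 0.1, -0.1]
opening: 0.148
```

Run:
```python
from h import *
delta((.6455,.2885,.2),down(np.radians(-106)))
```

```text
t=1.4 at [ 0.3488 -0.3028  0.2395] jaw yaw -106.4 | shift(m) [-0.651  -0.1175  0.0393] turn(deg) [-0.04 -0.03 -0.41] |F [ 0.4  0.1 -0.1] op 0.148
```

Call:
{"op": "step_arm", "data": {"plan": [[[-0.651,-0.1175,0.0],[0,0,0]],[[-0.651,-0.1175,0.0],[0,0,0]],[[-0.651,-0.1175,0.0],[0,0,0]],[[-0.651,-0.1175,0.0],[0,0,0]],[[-0.651,-0.1175,0.0],[0,0,0]]]}}

```text
time_s: 1.9
eef_pos: [0.4597, -0.0781, 0.2398]
eef_rot: [0.0, -0.601, 0.799, -0.001]
wrist_force: [1.4, -0.4, 0.7]
opening: 0.004
```

Call:
{"op": "step_arm", "data": {"plan": [[[-0.402,-0.0725,0.0],[0,0,0]],[[-0.402,-0.0725,0.0],[0,0,0]],[[-0.402,-0.0725,0.0],[0,0,0]],[[-0.402,-0.0725,0.0],[0,0,0]],[[-0.402,-0.0725,0.0],[0,0,0]]]}}

```text
time_s: 2.4
eef_pos: [0.5704, 0.1463, 0.2395]
eef_rot: [0.0, -0.602, 0.799, -0.0]
wrist_force: [1.2, -0.2, 0.2]
opening: 0.001
```

Run:
```python
from h import *
delta((.6455,.2885,.1445),down(np.radians(-106)))
```

```text
t=2.4 at [0.5704 0.1463 0.2395] jaw yaw -106.0 | shift(m) [-0.1574 -0.0329  0.095 ] turn(deg) [-0.03  0.   -0.02] |F [ 1.2 -0.2  0.2] op 0.001
```

Call:
{"op": "step_arm", "data": {"plan": [[[-0.1574,-0.033,0.06],[0,0,0]],[[-0.1574,-0.033,0.06],[0,0,0]],[[-0.1574,-0.033,0.06],[0,0,0]],[[-0.1574,-0.033,0.06],[0,0,0]],[[-0.1574,-0.033,0.11],[0,0,0]]]}}

```text
time_s: 2.9
eef_pos: [0.65, 0.2908, 0.135]
eef_rot: [0.006, -0.603, 0.798, -0.002]
wrist_force: [1.0, -0.3, 1.0]
opening: 0.001
```

Run:
```python
from h import *
delta((.6455,.2885,.1300),down(np.radians(-106)))
snap("side","s1",(310,100,410,200),6)
snap("top","t1")
p,R,o=st(); print(proj("side",p+[0,0,-.008])); print(proj("side",[.6455,.2885,.1095]))
```

```text
t=2.9 at [0.65   0.2908 0.135 ] jaw yaw -105.9 | shift(m) [0.0035 0.0038 0.0049] turn(deg) [-0.65  0.43  0.14] |F [ 1.  -0.3  1. ] op 0.001
[[356.68327124 161.54757844]]
[[358.0464872  162.14690281]]
```

View pics/s1.png

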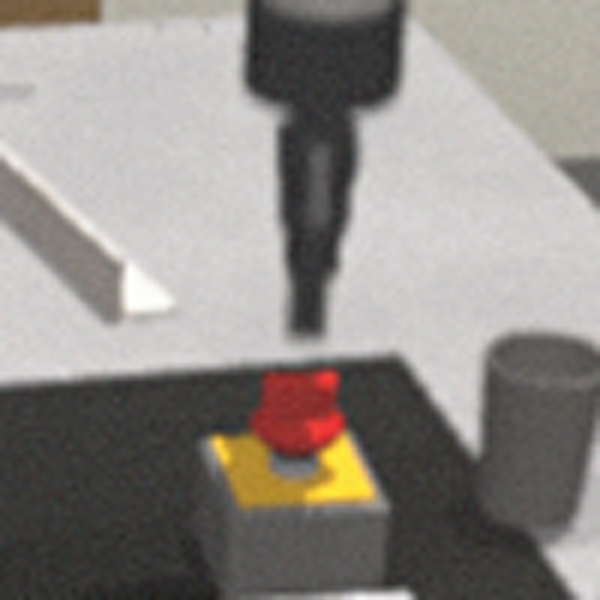

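View pics/t1.png

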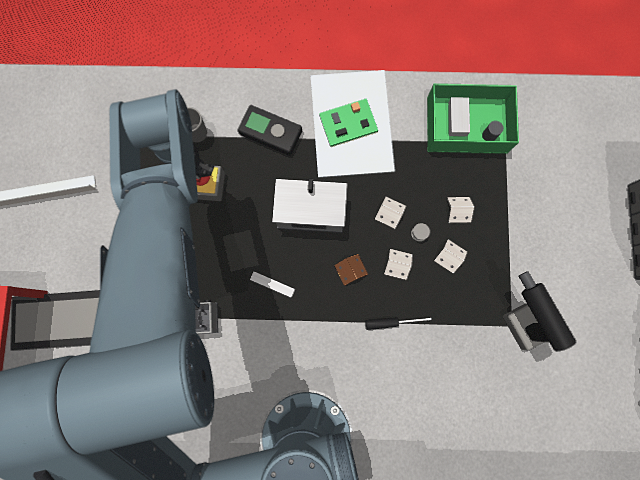

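Run:
```python
from h import *
p,R,o=st();print(p,R.round(3),o["time_s"],o["opening"]); print(proj("side",p+[0,0,-.008]),proj("side",p),proj("side",p+[0,0,.1]))
print(viewer.get_calibration("side"),CAL["side"])
```

```text
[0.64021658 0.28590383 0.12115943] [[-0.275 -0.961 -0.013]
 [-0.961  0.275 -0.003]
 [ 0.007  0.011 -1.   ]] 3.0 0.001669629299369029
[[356.68327124 161.54757844]] [[356.86415312 159.12068784]] [[359.21382982 127.35749191]]
{'K': array([[433.01751004,   0.        , 317.59479502],
       [  0.        , 433.01751004, 240.49751809],
       [  0.        ,   0.        ,   1.        ]]), 'dist': array([-0.08724066,  0.        ,  0.        ,  0.        ,  0.        ]), 'origin': array([ 0.27334187, -0.84835307,  0.68750125]), 'orientation': array([ 0.88783819,  0.44845011, -0.05391046, -0.08791768])} {'K': array([[433.01751004,   0.        , 317.59479502],
       [  0.        , 433.01751004, 240.49751809],
       [  0.        ,   0.        ,   1.        ]]), 'dist': array([-0.08724066,  0.        ,  0.        ,  0.        ,  0.        ]), 'origin': array([ 0.27334187, -0.84835307,  0.68750125]), 'orientation': array([ 0.88783819,  0.44845011, -0.05391046, -0.08791768])}
```

Call:
{"op": "step_arm", "data": {"plan": [[[0,0,0],[0,0,0]],[[0,0,0],[0,0,0]],[[0,0,0],[0,0,0]]]}}

```text
time_s: 3.3
eef_pos: [0.6466, 0.2862, 0.1326]
eef_rot: [0.002, -0.601, 0.799, -0.001]
wrist_force: [0.0, -0.4, 0.1]
opening: -0.001
```

Run:
```python
from h import *
print(proj("side",[.65,.2908,.127]))
delta((.6455,.2885,.1300),down(np.radians(-106)))
snap("side","s2",(310,100,410,200),6)
p,R,o=st(); print(p,proj("side",p+[0,0,-.008]))
```

```text
[[359.67817977 156.40898575]]
t=3.3 at [0.6466 0.2862 0.1326] jaw yaw -106.1 | shift(m) [-0.0019  0.0017  0.0026] turn(deg) [-0.23  0.13 -0.09] |F [ 0.  -0.4  0.1] op -0.001
[0.64643329 0.28615584 0.13233317] [[358.90872584 157.96981317]]
```

View pics/s2.png

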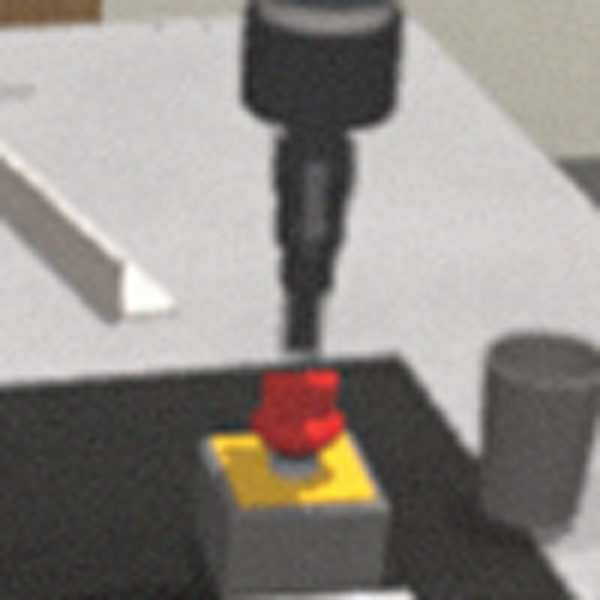

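Call:
{"op": "step_arm", "data": {"plan": [[[0,0,0],[0,0,0]],[[0,0,0.004],[0,0,0]],[[0,0,0.008],[0,0,0]],[[0,0,0.008],[0,0,0]],[[0,0,0.008],[0,0,0]]]}}

```text
time_s: 3.85
eef_pos: [0.6446, 0.2862, 0.1208]
eef_rot: [-0.0, -0.601, 0.799, 0.0]
wrist_force: [1.0, 0.0, 0.8]
opening: 0.002
```

Run:
```python
from h import *
delta((.644,.2885,.1095),down(np.radians(-106)))
```

```text
t=3.9 at [0.6446 0.2862 0.1208] jaw yaw -106.0 | shift(m) [-0.002   0.0012  0.0113] turn(deg) [ 0.04 -0.03 -0.05] |F [1.  0.  0.8] op 0.002
```

Call:
{"op": "step_arm", "data": {"plan": [[[-0.001,0.001,0.003],[0,0,0]],[[-0.001,0.001,0.006],[0,0,0]],[[-0.001,0.001,0.009],[0,0,0]],[[-0.001,0.001,0.0115],[0,0,0]],[[-0.001,0.001,0.0115],[0,0,0]]]}}

```text
time_s: 4.35
eef_pos: [0.6445, 0.2878, 0.1103]
eef_rot: [0.0, -0.602, 0.799, -0.0]
wrist_force: [-1.6, 0.1, 6.3]
opening: 0.003
```

Run:
```python
from h import *
delta((.644,.2885,.1095),down(np.radians(-106)))
snap("side","s3",(310,100,410,200),6)
```

```text
t=4.3 at [0.6445 0.2878 0.1103] jaw yaw -106.0 | shift(m) [-0.0006  0.0007  0.0008] turn(deg) [-0.04  0.04 -0.04] |F [-1.6  0.1  6.3] op 0.003
```

View pics/s3.png

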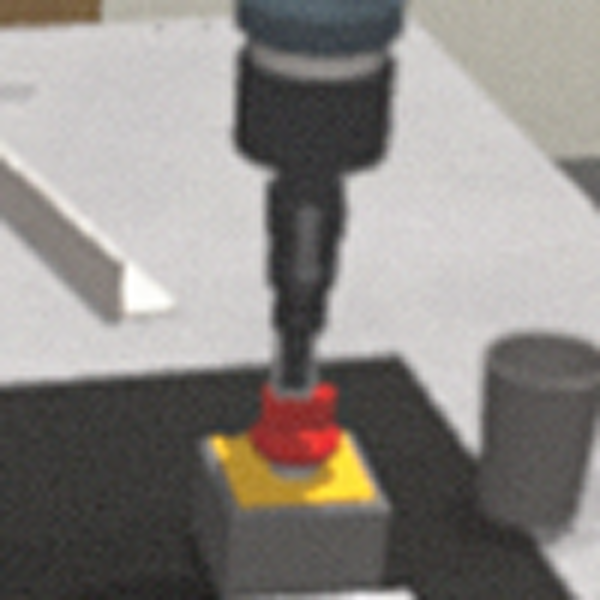

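Call:
{"op": "step_arm", "data": {"plan": [[[0,0,0.002],[0,0,0]],[[0,0,0.002],[0,0,0]],[[0,0,0.002],[0,0,0]],[[0,0,0.002],[0,0,0]]]}}

```text
time_s: 4.8
eef_pos: [0.6446, 0.2878, 0.1095]
eef_rot: [0.001, -0.602, 0.799, -0.0]
wrist_force: [-4.1, -1.4, 8.9]
opening: 0.0
```

Call:
{"op": "step_arm", "data": {"plan": [[[0,0,-0.02],[0,0,0]],[[0,0,-0.06],[0,0,0]],[[0,0,-0.07],[0,0,0]],[[0,0,-0.07],[0,0,0]]], "fingers": 45}}

```text
time_s: 5.2
eef_pos: [0.6458, 0.2879, 0.1805]
eef_rot: [0.002, -0.601, 0.799, -0.001]
wrist_force: [0.9, 0.5, -0.8]
opening: 0.447
```

Run:
```python
from h import *
delta((.6198,.0062,.18),down(np.radians(-92.4)))
```

```text
t=5.2 at [0.6458 0.2879 0.1805] jaw yaw -106.0 | shift(m) [ 2.779e-01 -5.290e-02  1.000e-04] turn(deg) [ -0.27   0.11 -13.65] |F [ 0.9  0.5 -0.8] op 0.447
```

Call:
{"op": "step_arm", "data": {"plan": [[[0.278,-0.053,0],[0,0,-13.65]],[[0.278,-0.053,0],[0,0,-13.65]],[[0.278,-0.053,0],[0,0,-13.65]],[[0.278,-0.053,0],[0,0,-13.65]],[[0.278,-0.053,0],[0,0,-13.65]]]}}

```text
time_s: 5.7
eef_pos: [0.6197, 0.0369, 0.1756]
eef_rot: [-0.001, -0.692, 0.722, 0.001]
wrist_force: [0.6, 0.3, 0.5]
opening: 0.451
```

Call:
{"op": "step_arm", "data": {"plan": [[[0.033,-0.006,0],[0,0,0]],[[0.033,-0.006,0.0],[0,0,0]],[[0.033,-0.006,0.0],[0,0,0]],[[0.033,-0.006,0.0],[0,0,0]]]}}

```text
time_s: 6.1
eef_pos: [0.6253, 0.0064, 0.1765]
eef_rot: [-0.0, -0.692, 0.721, 0.001]
wrist_force: [0.2, 0.2, -0.2]
opening: 0.453
```

Run:
```python
from h import *
delta((.6198,.0062,.112),down(np.radians(-92.4)))
```

```text
t=6.1 at [0.6253 0.0064 0.1765] jaw yaw -92.4 | shift(m) [0.0005 0.0053 0.0646] turn(deg) [0.12 0.04 0.05] |F [ 0.2  0.2 -0.2] op 0.453
```

Call:
{"op": "step_arm", "data": {"plan": [[[0,0.005,0.03],[0,0,0]],[[0,0.005,0.05],[0,0,0]],[[0,0.005,0.064],[0,0,0]],[[0,0.005,0.064],[0,0,0]],[[0,0.005,0.064],[0,0,0]]]}}

```text
time_s: 6.6
eef_pos: [0.6212, 0.0063, 0.114]
eef_rot: [0.0, -0.693, 0.721, 0.0]
wrist_force: [-0.2, 0.1, -0.5]
opening: 0.454
```

Run:
```python
from h import *
delta((.6198,.0062,.112),down(np.radians(-92.4)))
snap("side","s4",(310,150,430,250),6)
```

```text
t=6.6 at [0.6212 0.0063 0.114 ] jaw yaw -92.3 | shift(m) [0.0001 0.0014 0.002 ] turn(deg) [-0.    0.    0.07] |F [-0.2  0.1 -0.5] op 0.454
```

View pics/s4.png

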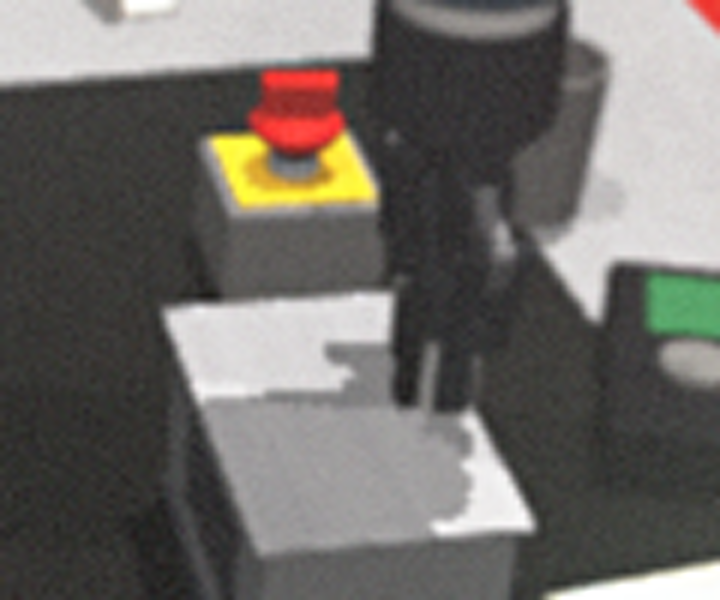

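Call:
{"op": "step_arm", "data": {"plan": [[[0,0.001,0.001],[0,0,0]],[[0,0.001,0.001],[0,0,0]],[[0,0.001,0.001],[0,0,0]],[[0,0.001,0.001],[0,0,0]],[[0,0.001,0.001],[0,0,0]]], "fingers": 0}}

```text
time_s: 7.15
eef_pos: [0.6207, 0.0055, 0.114]
eef_rot: [0.001, -0.692, 0.722, -0.001]
wrist_force: [-1.4, 0.7, 6.3]
opening: 0.122
```

Run:
```python
from h import *
p,R,o=st()
e=p+[0,0,0]; yaw=np.radians(-2.4); lx=np.array([np.cos(yaw),np.sin(yaw),0]); ax=np.array([-np.sin(yaw),np.cos(yaw),0])
E=np.array([p[0],p[1],.095])-.094*lx
for th in (5,10,15,20):
    Q=Rn.from_rotvec(-np.radians(th)*ax).as_matrix()
    delta(E+Q@(p-E),Q@R)
```

```text
t=7.2 at [0.6207 0.0055 0.114 ] jaw yaw -92.4 | shift(m) [ 0.      0.002  -0.0081] turn(deg) [ 5. -0.  0.] |F [-1.4  0.7  6.3] op 0.122
t=7.2 at [0.6207 0.0055 0.114 ] jaw yaw -92.4 | shift(m) [ 0.      0.0047 -0.016 ] turn(deg) [10. -0.  0.] |F [-1.4  0.7  6.3] op 0.122
t=7.2 at [0.6207 0.0055 0.114 ] jaw yaw -92.4 | shift(m) [ 0.      0.0081 -0.0237] turn(deg) [15. -0.  0.] |F [-1.4  0.7  6.3] op 0.122
t=7.2 at [0.6207 0.0055 0.114 ] jaw yaw -92.4 | shift(m) [ 0.      0.0121 -0.031 ] turn(deg) [20. -0.  0.] |F [-1.4  0.7  6.3] op 0.122
```

Call:
{"op": "step_arm", "data": {"plan": [[[0,0.002,-0.0081],[5,0,0]],[[0,0.0047,-0.016],[10,0,0]],[[0,0.0081,-0.0237],[15,0,0]],[[0,0.0121,-0.031],[20,0,0]],[[0,0.0121,-0.031],[20,0,0]]]}}

```text
time_s: 7.65
eef_pos: [0.6049, 0.0067, 0.1425]
eef_rot: [0.12, -0.682, 0.711, -0.124]
wrist_force: [0.1, 0.6, -2.9]
opening: 0.128
```

Run:
```python
from h import *
snap("side","s5",(310,150,430,250),6)
p,R,o=st(); print(p,R[:,2],o["wrist_force"],o["opening"])
```

```text
[0.60614017 0.00632847 0.14305861] [ 0.33893231 -0.01391905 -0.94070779] [ 0.2553771  -0.65595058 -2.77673601] 0.12876017661073588
```

View pics/s5.png

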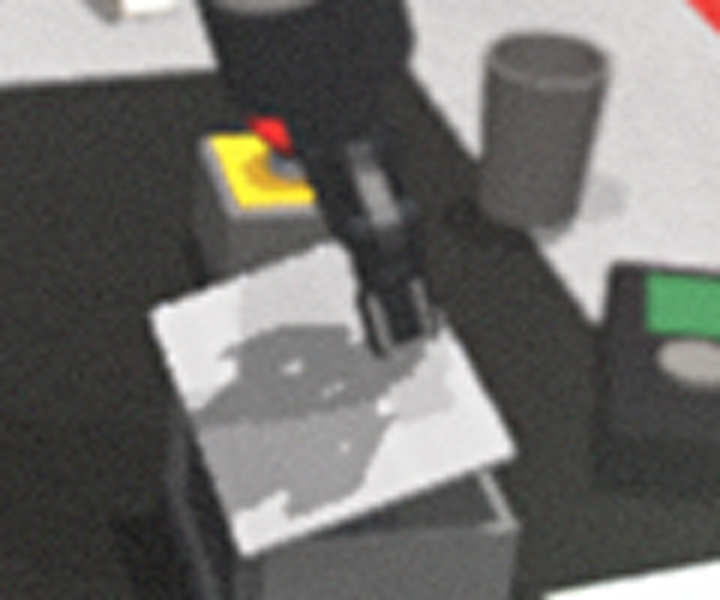

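Run:
```python
from h import *
delta((.6207,.0055,.23),down(np.radians(-92.4)))
delta((.498,.30,.23),down(np.radians(-92.4)),p0=(.6207,.0055,.23),R0=down(np.radians(-92.4)))
```

```text
t=7.7 at [0.6061 0.0063 0.1431] jaw yaw -92.4 | shift(m) [ 0.0002 -0.0432 -0.0768] turn(deg) [-19.83   0.02  -0.02] |F [ 0.3 -0.7 -2.8] op 0.129
t=7.7 at [0.6207 0.0055 0.23  ] jaw yaw -92.4 | shift(m) [-0.2891  0.1349  0.    ] turn(deg) [0. 0. 0.] |F [ 0.3 -0.7 -2.8] op 0.129
```

Call:
{"op": "step_arm", "data": {"plan": [[[0,0,0],[0,0,0]],[[0,-0.01,-0.028],[0,0,0]],[[0,-0.02,-0.056],[-6.5,0,0]],[[0,-0.0432,-0.0768],[-13,0,0]],[[0,-0.0432,-0.0768],[-20,0,0]]]}}

```text
time_s: 8.2
eef_pos: [0.6269, 0.0045, 0.2373]
eef_rot: [0.001, -0.692, 0.722, -0.003]
wrist_force: [1.1, -1.0, -3.6]
opening: 0.123
```

Run:
```python
from h import *
delta((.498,.30,.23),down(np.radians(-92.4)))
```

```text
t=8.2 at [0.6269 0.0045 0.2373] jaw yaw -92.4 | shift(m) [-0.2897  0.1414  0.0058] turn(deg) [-0.35 -0.13 -0.04] |F [ 1.1 -1.  -3.6] op 0.123
```

Call:
{"op": "step_arm", "data": {"plan": [[[-0.03,0.0145,0],[0,0,0]],[[-0.065,0.031,0],[0,0,0]],[[-0.1,0.048,0],[0,0,0]],[[-0.135,0.065,0],[0,0,0]],[[-0.17,0.081,0],[0,0,0]]]}}

```text
time_s: 8.7
eef_pos: [0.5487, 0.18, 0.2305]
eef_rot: [-0.001, -0.692, 0.722, 0.0]
wrist_force: [1.5, -0.2, -2.7]
opening: 0.125
```

Call:
{"op": "step_arm", "data": {"plan": [[[-0.035,0.017,0],[0,0,0]],[[-0.07,0.034,0],[0,0,0]],[[-0.1,0.05,0],[0,0,0]],[[-0.12,0.058,0],[0,0,0]],[[-0.12,0.058,0],[0,0,0]]]}}

```text
time_s: 9.2
eef_pos: [0.4949, 0.3039, 0.2305]
eef_rot: [-0.0, -0.693, 0.721, 0.0]
wrist_force: [0.2, -0.8, -3.3]
opening: 0.129
```

Call:
{"op": "step_arm", "data": {"plan": [[[0,0,0.03],[0,0,0]],[[0,0,0.06],[0,0,0]],[[0,0,0.1],[0,0,0]],[[0,0,0.13],[0,0,0]],[[0,0,0.15],[0,0,0]]]}}

```text
time_s: 9.7
eef_pos: [0.4951, 0.2997, 0.0776]
eef_rot: [-0.002, -0.692, 0.722, 0.001]
wrist_force: [-0.8, 0.4, -4.0]
opening: 0.124
```

Call:
{"op": "step_arm", "data": {"plan": [[[0,0,0.01],[0,0,0]],[[0,0,0.02],[0,0,0]],[[0,0,0.02],[0,0,0]],[[0,0,0.02],[0,0,0]]]}}

```text
time_s: 10.1
eef_pos: [0.4963, 0.3012, 0.0616]
eef_rot: [0.001, -0.692, 0.722, -0.0]
wrist_force: [0.4, 0.1, -4.0]
opening: 0.129
```

Run:
```python
from h import *
delta((.498,.30,.027),down(np.radians(-92.4)))
snap("side","s6",(250,100,490,280),3)
```

```text
t=10.1 at [0.4963 0.3012 0.0616] jaw yaw -92.4 | shift(m) [ 0.0011 -0.0017  0.0346] turn(deg) [-0.07  0.02 -0.01] |F [ 0.4  0.1 -4. ] op 0.129
```

View pics/s6.png

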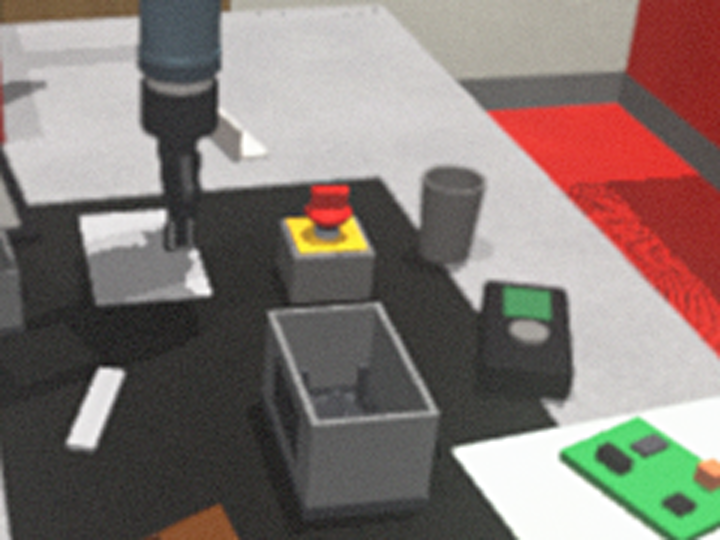

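Lid is held level over the free area; lower it to contact.

Call:
{"op": "step_arm", "data": {"plan": [[[0,0,0.015],[0,0,0]],[[0,0,0.025],[0,0,0]],[[0,0,0.03],[0,0,0]],[[0,0,0.033],[0,0,0]],[[0,0,0.033],[0,0,0]]]}}

```text
time_s: 10.65
eef_pos: [0.4952, 0.301, 0.0275]
eef_rot: [-0.0, -0.692, 0.722, 0.0]
wrist_force: [-0.5, -0.1, -2.2]
opening: 0.129
```

Call:
{"op": "step_arm", "data": {"plan": [[[0,0,0.001],[0,0,0]],[[0,0,0.001],[0,0,0]]]}}

```text
time_s: 10.85
eef_pos: [0.4957, 0.3012, 0.0271]
eef_rot: [0.0, -0.692, 0.722, -0.0]
wrist_force: [0.0, -0.2, -1.1]
opening: 0.126
```

Call:
{"op": "step_arm", "data": {"plan": [[[0,0,0.001],[0,0,0]],[[0,0,0.001],[0,0,0]]]}}

```text
time_s: 11.05
eef_pos: [0.4958, 0.3012, 0.027]
eef_rot: [0.0, -0.692, 0.722, -0.0]
wrist_force: [-4.2, -2.2, 8.4]
opening: 0.125
```

Call:
{"op": "step_arm", "data": {"plan": [[[0,0,0],[0,0,0]],[[0,0,0],[0,0,0]],[[0,0,0],[0,0,0]],[[0,0,0],[0,0,0]]], "fingers": 50}}

```text
time_s: 11.45
eef_pos: [0.4955, 0.3011, 0.0257]
eef_rot: [0.0, -0.692, 0.722, -0.0]
wrist_force: [-0.3, 0.0, -0.1]
opening: 0.5
```

Call:
{"op": "step_arm", "data": {"plan": [[[0,0,-0.03],[0,0,0]],[[0,0,-0.07],[0,0,0]],[[0,0,-0.12],[0,0,0]],[[0,0,-0.17],[0,0,0]],[[0,0,-0.19],[0,0,0]]]}}

```text
time_s: 11.95
eef_pos: [0.4978, 0.302, 0.2218]
eef_rot: [0.004, -0.692, 0.722, -0.002]
wrist_force: [0.7, 0.4, 0.2]
opening: 0.502
```

Run:
```python
from h import *
delta((.46,-.3,.22),down(np.radians(-92.4)))
```

```text
t=11.9 at [0.4978 0.302  0.2218] jaw yaw -92.4 | shift(m) [ 6.03e-01  1.27e-02 -3.00e-04] turn(deg) [-0.45  0.19  0.01] |F [0.7 0.4 0.2] op 0.502
```

Run:
```python
from h import *
im=snap("top","t7"); 
cv2.imwrite("pics/t7z.png",cv2.resize(im[165:245,260:360],None,fx=8,fy=7.5,interpolation=cv2.INTER_CUBIC))
snap("side","s7")
```

```text
(no output)
```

View pics/t7.png

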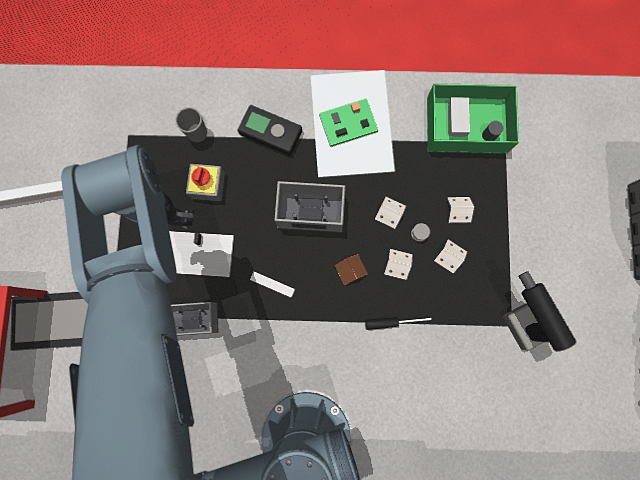

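View pics/t7z.png

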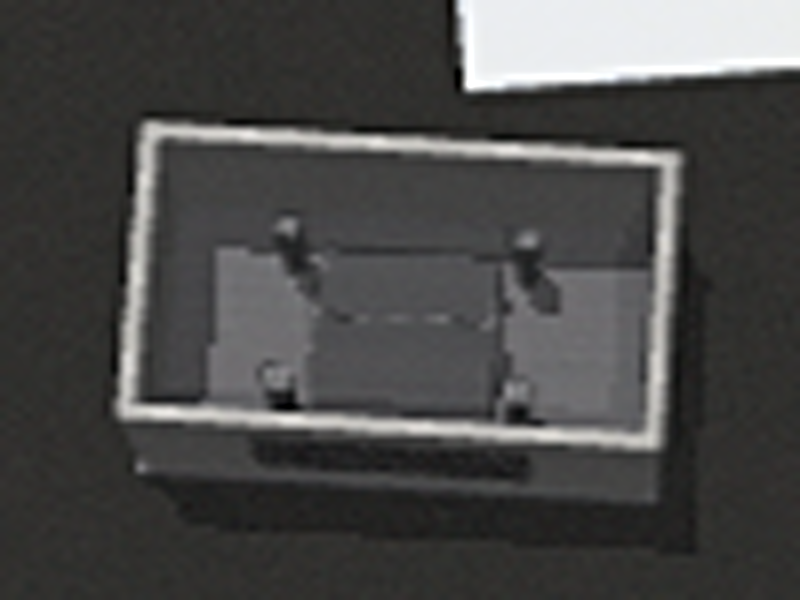

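Run:
```python
from fit import *
top=cv2.imread("pics/t7.png"); side=cv2.imread("pics/s7.png")
# ring: four wall tops
def ring(z=.095):
    a,b,t=.051,.085,.005
    f=lambda x0,x1,y0,y1:[(x0,y0,z),(x1,y0,z),(x1,y1,z),(x0,y1,z)]
    return [f(-a,a,b-t,b),f(-a,a,-b,-b+t),f(-a,-a+t,-b,b),f(a-t,a,-b,b)]
for c,im in(("top",top),("side",side)):
    p,e=fit(ring(),(.581,.008,np.radians(-2.5)),0,{c:im},90,150,3); print("tub",c,p[:2].round(4),np.degrees(p[2]).round(2),round(e,3))
px=lambda u,v:((u+.5)/8-.5+260,(v+.5)/7.5-.5+165)
print("ridge",unproj("top",[px(322,320),px(497,320),px(410,320)],.0463).round(4))
P=unproj("top",[px(288,222),px(528,240),px(277,368),px(516,386)],.062); print("posts",P.round(4),P.mean(0))
d=P[0]-P[1]; print(np.degrees(np.arctan2(-d[0],d[1])))
B=[(.5831,-.2065,-24.5),(.595,-.392,2),(.4436,-.228,-13),(.468,-.3666,-33)]
for b in B:
    for im in ({"top":top},{"side":side}):
        p,e=fit(brk(),(b[0],b[1],np.radians(b[2])),0,im); print(list(im),p[:2].round(4),np.degrees(p[2]).round(1),round(e,3))
```

```text
tub top [0.5816 0.0079] -2.14 0.382
tub side [0.5838 0.0036] -2.27 0.237
ridge [[ 0.5803  0.0344  0.0463]
 [ 0.5817 -0.0227  0.0463]
 [ 0.581   0.0057  0.0463]]
posts [[ 0.611   0.0457  0.062 ]
 [ 0.6065 -0.0322  0.062 ]
 [ 0.5592  0.0474  0.062 ]
 [ 0.5548 -0.0297  0.062 ]] [0.58288724 0.00777154 0.062     ]
-3.3168439111758317
['top'] [ 0.5833 -0.2062] -24.7 0.056
['side'] [ 0.5865 -0.208 ] -24.9 0.124
['top'] [ 0.5952 -0.392 ] 1.4 0.064
['side'] [ 0.5985 -0.3929] 1.6 0.036
['top'] [ 0.4433 -0.228 ] -12.6 0.049
['side'] [ 0.4469 -0.2294] -13.7 0.036
['top'] [ 0.4681 -0.3666] -32.8 0.071
['side'] [ 0.4719 -0.3685] -32.6 0.149
```

Run:
```python
from h import *
delta((.583,-.2065,.2),down(np.radians(-114.6)))
print(telemetry.get_obs()["q"])
```

```text
t=12.1 at [0.4978 0.302  0.2206] jaw yaw -92.4 | shift(m) [ 0.5045 -0.1061  0.0198] turn(deg) [-0.41  0.27 22.21] |F [ 1.2 -0.9 -0.6] op 0.499
[3.41501624e-01 2.07925373e-01 1.61405637e+00 2.95004408e-05
 1.31102632e+00 1.95399591e+00]
```

Call:
{"op": "step_arm", "data": {"plan": [[[0.505,-0.106,0.01],[0,0,22.2]],[[0.505,-0.106,0.01],[0,0,22.2]],[[0.505,-0.106,0.01],[0,0,22.2]],[[0.505,-0.106,0.01],[0,0,22.2]],[[0.505,-0.106,0.01],[0,0,22.2]]], "fingers": 82}}

```text
time_s: 12.55
eef_pos: [0.5356, 0.0528, 0.2091]
eef_rot: [-0.001, -0.54, 0.841, 0.001]
wrist_force: [0.2, 1.0, 0.2]
opening: 0.824
```

Run:
```python
from h import *
delta((.583,-.2065,.12),down(np.radians(-114.6)))
```

```text
t=12.6 at [0.5356 0.0528 0.2091] jaw yaw -114.6 | shift(m) [ 0.216  -0.1512  0.0889] turn(deg) [ 0.14 -0.04  0.02] |F [0.2 1.  0.2] op 0.824
```

Call:
{"op": "step_arm", "data": {"plan": [[[0.216,-0.151,0],[0,0,0]],[[0.216,-0.151,0],[0,0,0]],[[0.216,-0.151,0],[0,0,0]],[[0.216,-0.151,0.0],[0,0,0]],[[0.216,-0.151,0.0],[0,0,0]]]}}

```text
time_s: 13.05
eef_pos: [0.5807, -0.1931, 0.2088]
eef_rot: [-0.001, -0.54, 0.842, 0.001]
wrist_force: [0.5, 1.6, 0.1]
opening: 0.818
```

Call:
{"op": "step_arm", "data": {"plan": [[[0.012,-0.008,0.04],[0,0,0]],[[0.012,-0.008,0.08],[0,0,0]],[[0.012,-0.008,0.1],[0,0,0]],[[0.012,-0.008,0.1],[0,0,0]],[[0.012,-0.008,0.1],[0,0,0]]]}}

```text
time_s: 13.55
eef_pos: [0.5832, -0.2053, 0.11]
eef_rot: [-0.0, -0.54, 0.841, 0.001]
wrist_force: [-0.5, 0.8, 0.8]
opening: 0.82
```

Run:
```python
from h import *
delta((.583,-.2065,.036),down(np.radians(-114.6)))
```

```text
t=13.6 at [ 0.5832 -0.2053  0.11  ] jaw yaw -114.6 | shift(m) [ 0.0012 -0.0005  0.074 ] turn(deg) [0.12 0.01 0.  ] |F [-0.5  0.8  0.8] op 0.820
```

Call:
{"op": "step_arm", "data": {"plan": [[[0.001,0,0.03],[0,0,0]],[[0.001,0,0.055],[0,0,0]],[[0.001,0,0.07],[0,0,0]],[[0.001,0,0.0735],[0,0,0]],[[0.001,0,0.0735],[0,0,0]]]}}

```text
time_s: 14.05
eef_pos: [0.5839, -0.2067, 0.0381]
eef_rot: [0.0, -0.54, 0.841, -0.0]
wrist_force: [-0.5, -0.5, 0.9]
opening: 0.82
```

Run:
```python
from h import *
delta((.583,-.2065,.036),down(np.radians(-114.6)))
snap("side","s8",(350,220,470,320),6)
```

```text
t=14.1 at [ 0.5839 -0.2067  0.0381] jaw yaw -114.6 | shift(m) [0.0002 0.0009 0.0021] turn(deg) [-0.05 -0.01  0.02] |F [-0.5 -0.5  0.9] op 0.820
```

View pics/s8.png

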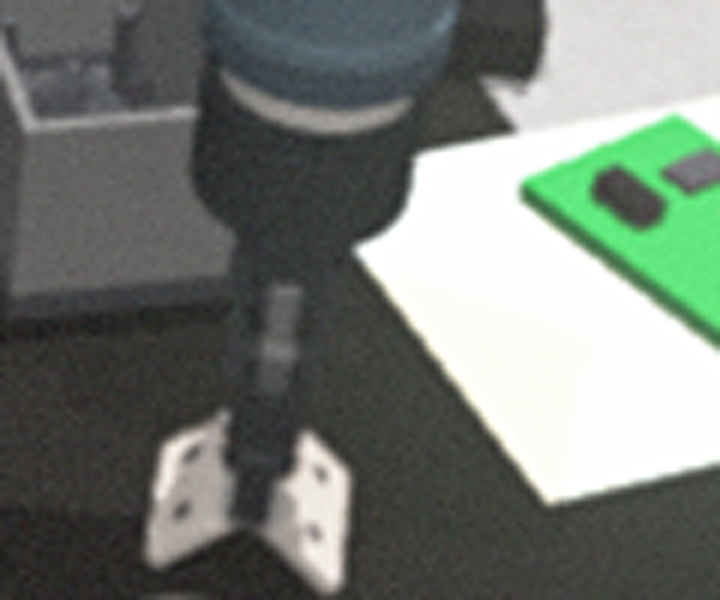

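Run:
```python
from h import *
p,R,o=st()
d=R[:,0]
for r in(.035,.045,.050): 
  for z in(.030,.035,.04):
    q=p+d*r; q[2]=z; print(r,z,proj("side",q))
```

```text
0.035 0.03 [[389.86457613 307.4130365 ]]
0.035 0.035 [[390.14355462 305.74191365]]
0.035 0.04 [[390.42418584 304.05950958]]
0.045 0.03 [[389.43041764 310.69056395]]
0.045 0.035 [[389.71069917 309.01658906]]
0.045 0.04 [[389.99266105 307.3311911 ]]
0.05 0.03 [[389.21028984 312.34989917]]
0.05 0.035 [[389.49121984 310.6745709 ]]
0.05 0.04 [[389.7738442  308.98774813]]
```

Call:
{"op": "step_arm", "data": {"plan": [[[0,0,0.0015],[0,0,0]],[[0,0,0.0015],[0,0,0]],[[0,0,0.0015],[0,0,0]],[[0,0,0.0015],[0,0,0]],[[0,0,0.0015],[0,0,0]]], "fingers": 55}}

```text
time_s: 14.6
eef_pos: [0.585, -0.2072, 0.0391]
eef_rot: [0.001, -0.54, 0.841, -0.002]
wrist_force: [-2.4, 2.5, 10.0]
opening: 0.645
```

Run:
```python
from h import *
delta((.583,-.2065,.036),down(np.radians(-114.6)))
snap("side","s9",(350,220,470,320),6)
```

```text
t=14.6 at [ 0.585  -0.2072  0.0391] jaw yaw -114.6 | shift(m) [0.0002 0.0021 0.003 ] turn(deg) [-0.21 -0.01  0.02] |F [-2.4  2.5 10. ] op 0.645
```

View pics/s9.png

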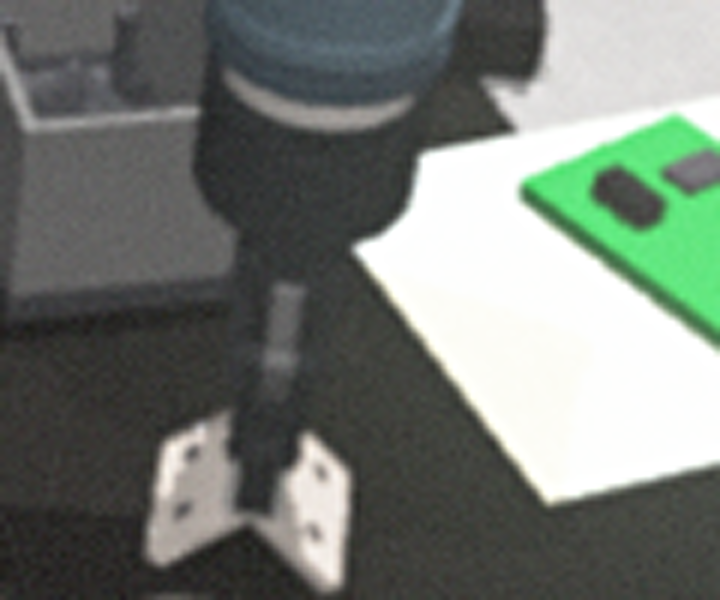

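Call:
{"op": "step_arm", "data": {"plan": [[[0,0,0],[0,0,0]],[[0,0,0],[0,0,0]],[[0,0,0.001],[0,0,0]],[[0,0,0.003],[0,0,0]],[[0,0,0.003],[0,0,0]]], "fingers": 76}}

```text
time_s: 15.15
eef_pos: [0.583, -0.2064, 0.0324]
eef_rot: [-0.0, -0.54, 0.842, 0.0]
wrist_force: [0.2, -0.4, -0.9]
opening: 0.76
```

Call:
{"op": "step_arm", "data": {"plan": [[[0,0,0],[0,0,0]],[[0,0,0],[0,0,0]],[[0,0,0],[0,0,0]],[[0,0,0],[0,0,0]]], "fingers": 40}}

```text
time_s: 15.55
eef_pos: [0.5834, -0.2066, 0.0331]
eef_rot: [0.0, -0.54, 0.841, -0.0]
wrist_force: [-1.3, -0.0, 2.9]
opening: 0.676
```

Call:
{"op": "step_arm", "data": {"plan": [[[0,0,0],[0,0,0]],[[0,0,0],[0,0,0]],[[0,0,-0.002],[0,0,0]],[[0,0,-0.002],[0,0,0]],[[0,0,-0.002],[0,0,0]]], "fingers": 76}}

```text
time_s: 16.05
eef_pos: [0.5834, -0.2066, 0.035]
eef_rot: [0.0, -0.54, 0.842, -0.0]
wrist_force: [-0.0, -0.7, -0.4]
opening: 0.758
```

Call:
{"op": "step_arm", "data": {"plan": [[[0,0,0],[0,0,0]],[[0,0,0],[0,0,0]],[[0,0,0],[0,0,0]],[[0,0,0],[0,0,0]]], "fingers": 40}}

```text
time_s: 16.45
eef_pos: [0.5836, -0.2067, 0.0357]
eef_rot: [0.0, -0.54, 0.841, -0.0]
wrist_force: [-1.8, 1.1, 5.4]
opening: 0.671
```

Call:
{"op": "step_arm", "data": {"plan": [[[0,0,-0.02],[0,0,0]],[[0,0,-0.06],[0,0,0]],[[0,0,-0.1],[0,0,0]],[[0,0,-0.12],[0,0,0]],[[0,0,-0.12],[0,0,0]]]}}

```text
time_s: 16.95
eef_pos: [0.5855, -0.2077, 0.1589]
eef_rot: [0.002, -0.54, 0.841, -0.003]
wrist_force: [0.8, -0.2, -0.7]
opening: 0.667
```

Run:
```python
from h import *
delta((.582,.007,.155),down(np.radians(-92.3)))
snap("side","s10",(350,150,470,250),6)
```

```text
t=16.9 at [ 0.5855 -0.2077  0.1589] jaw yaw -114.6 | shift(m) [-0.1938  0.0926  0.0031] turn(deg) [ -0.4   -0.12 -22.29] |F [ 0.8 -0.2 -0.7] op 0.667
```

View pics/s10.png

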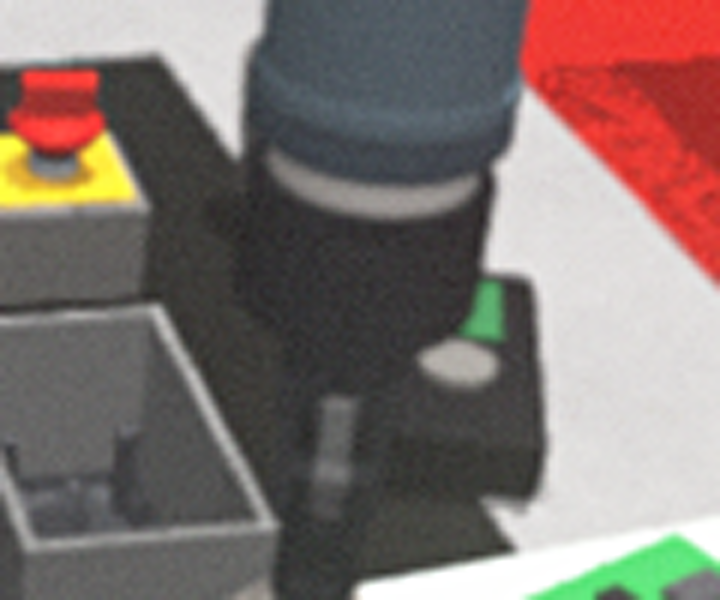

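Call:
{"op": "step_arm", "data": {"plan": [[[-0.036,0.0168,0],[0,0,-4.5]],[[-0.078,0.0363,0],[0,0,-9]],[[-0.12,0.056,0],[0,0,-14]],[[-0.16,0.0747,0],[0,0,-19]],[[-0.1937,0.0904,0],[0,0,-22.3]]]}}

```text
time_s: 17.5
eef_pos: [0.5797, 0.0097, 0.1521]
eef_rot: [-0.001, -0.694, 0.72, 0.002]
wrist_force: [-0.0, 0.2, -0.5]
opening: 0.667
```

Call:
{"op": "step_arm", "data": {"plan": [[[0,0,0],[0,0,0]],[[0,0,0],[0,0,0]],[[0,0,0],[0,0,0]]]}}

```text
time_s: 17.8
eef_pos: [0.5811, 0.0065, 0.1535]
eef_rot: [-0.001, -0.692, 0.721, 0.001]
wrist_force: [0.2, -0.4, -0.9]
opening: 0.667
```

Run:
```python
from h import *
delta((.582,.007,.055),down(np.radians(-92.3)))
snap("side","s11",(310,120,430,270),5)
```

```text
t=17.8 at [0.5811 0.0065 0.1535] jaw yaw -92.4 | shift(m) [-0.0006 -0.0011  0.0985] turn(deg) [ 0.13 -0.   -0.05] |F [ 0.2 -0.4 -0.9] op 0.667
```

View pics/s11.png

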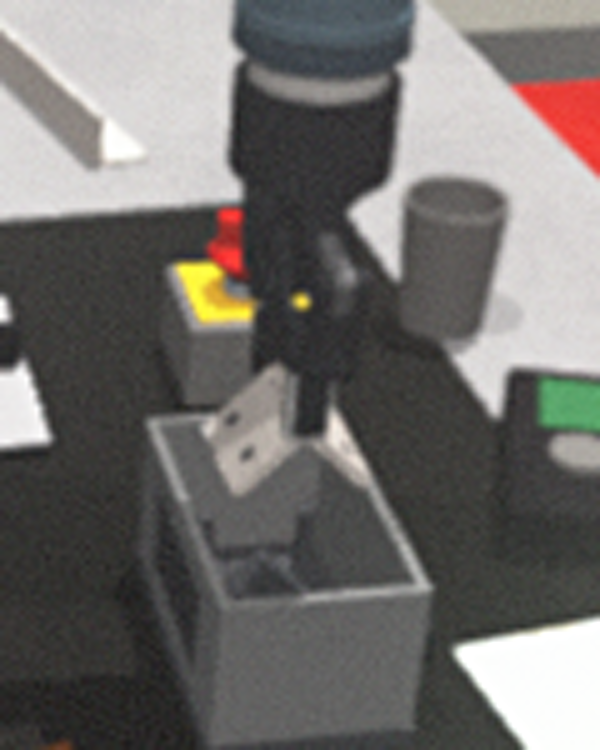

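Call:
{"op": "step_arm", "data": {"plan": [[[0,-0.0005,0.035],[0,0,0]],[[0,-0.0005,0.065],[0,0,0]],[[0,-0.0005,0.085],[0,0,0]],[[0,-0.0005,0.096],[0,0,0]],[[0,-0.0005,0.096],[0,0,0]]]}}

```text
time_s: 18.35
eef_pos: [0.581, 0.0063, 0.0571]
eef_rot: [-0.001, -0.692, 0.722, 0.001]
wrist_force: [-0.5, -0.1, -1.1]
opening: 0.667
```

Call:
{"op": "step_arm", "data": {"plan": [[[0,0,0],[0,0,0]],[[0,0,0.002],[0,0,0]],[[0,0,0.003],[0,0,0]],[[0,0,0.003],[0,0,0]]]}}

```text
time_s: 18.75
eef_pos: [0.5827, 0.0071, 0.0566]
eef_rot: [0.0, -0.693, 0.721, -0.0]
wrist_force: [-0.3, -0.2, -1.3]
opening: 0.666
```

Call:
{"op": "step_arm", "data": {"plan": [[[0,0,0],[0,0,0]],[[0,0,0],[0,0,0]]]}}

```text
time_s: 18.95
eef_pos: [0.5824, 0.0072, 0.0562]
eef_rot: [0.0, -0.693, 0.721, -0.0]
wrist_force: [-0.0, 0.2, -0.9]
opening: 0.663
```

Call:
{"op": "step_arm", "data": {"plan": [[[0,0,0.002],[0,0,0]],[[0,0,0.003],[0,0,0]],[[0,0,0.003],[0,0,0]],[[0,0,0.003],[0,0,0]]]}}

```text
time_s: 19.35
eef_pos: [0.5821, 0.0072, 0.0529]
eef_rot: [-0.0, -0.693, 0.721, 0.0]
wrist_force: [-0.9, 1.0, 0.9]
opening: 0.667
```

Contact is just starting. Release, and rise.

Call:
{"op": "step_arm", "data": {"plan": [[[0,0,0.001],[0,0,0]],[[0,0,0.001],[0,0,0]],[[0,0,0.001],[0,0,0]]]}}

```text
time_s: 19.65
eef_pos: [0.5823, 0.0072, 0.0528]
eef_rot: [-0.0, -0.693, 0.721, 0.0]
wrist_force: [-4.3, 1.0, 8.0]
opening: 0.664
```

Call:
{"op": "step_arm", "data": {"plan": [[[0,0,0],[0,0,0]],[[0,0,0],[0,0,0]],[[0,0,0],[0,0,0]]], "fingers": 78}}

```text
time_s: 19.95
eef_pos: [0.5824, 0.0071, 0.0518]
eef_rot: [0.0, -0.693, 0.721, -0.0]
wrist_force: [-0.3, -0.1, -0.4]
opening: 0.778
```

Call:
{"op": "step_arm", "data": {"plan": [[[0,0,-0.03],[0,0,0]],[[0,0,-0.07],[0,0,0]],[[0,0,-0.11],[0,0,0]],[[0,0,-0.12],[0,0,0]],[[0,0,-0.12],[0,0,0]]]}}

```text
time_s: 20.45
eef_pos: [0.5837, 0.0069, 0.1741]
eef_rot: [0.001, -0.693, 0.721, -0.002]
wrist_force: [0.6, -0.2, -0.5]
opening: 0.78
```

Run:
```python
from h import *
snap("side","s12",(310,120,430,270),5)
delta((.5952,-.392,.16),down(np.radians(-88.5)))
delta((.4433,-.228,.16),down(np.radians(-103)))
```

```text
t=20.5 at [0.5824 0.0071 0.172 ] jaw yaw -92.3 | shift(m) [ 0.3983 -0.0288  0.0121] turn(deg) [-0.05 -0.01 -3.8 ] |F [-0.5 -0.5 -1. ] op 0.780
t=20.5 at [0.5824 0.0071 0.172 ] jaw yaw -92.3 | shift(m) [0.2405 0.1296 0.0119] turn(deg) [-0.05 -0.   10.7 ] |F [-0.5 -0.5 -1. ] op 0.780
```

View pics/s12.png

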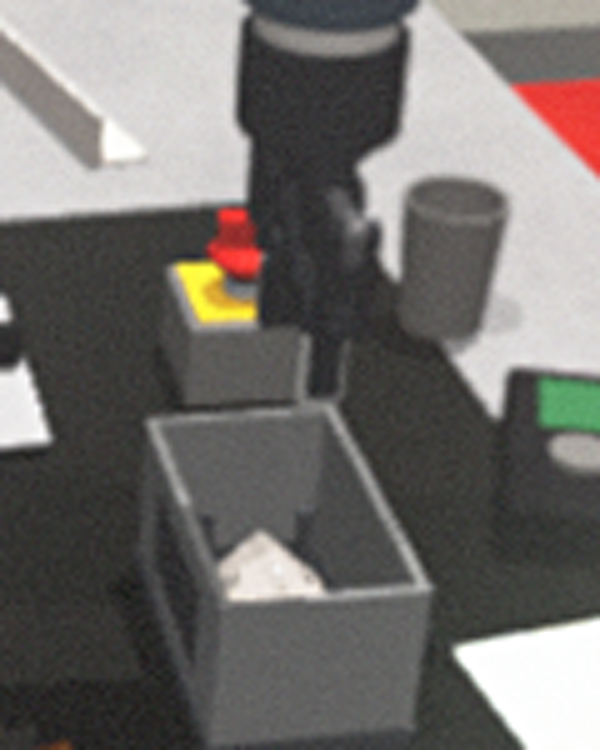

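Call:
{"op": "step_arm", "data": {"plan": [[[0.2405,0.1296,0],[0,0,10.7]],[[0.2405,0.1296,0],[0,0,10.7]],[[0.2405,0.1296,0],[0,0,10.7]],[[0.2405,0.1296,0],[0,0,10.7]],[[0.2405,0.1296,0],[0,0,10.7]]]}}

```text
time_s: 21.0
eef_pos: [0.4525, -0.2084, 0.1694]
eef_rot: [-0.0, -0.623, 0.782, 0.002]
wrist_force: [1.2, 0.1, 0.6]
opening: 0.779
```

Run:
```python
from h import *
im=snap("top","t13")
cv2.imwrite("pics/t13z.png",cv2.resize(im[165:245,260:360],None,fx=8,fy=7.5,interpolation=cv2.INTER_CUBIC))
delta((.4433,-.228,.1),down(np.radians(-103)))
```

```text
t=21.1 at [ 0.4495 -0.2147  0.1695] jaw yaw -103.2 | shift(m) [0.0142 0.0026 0.0696] turn(deg) [ 0.28 -0.13 -0.23] |F [ 0.7 -4.6 -0.3] op 0.777
```

View pics/t13z.png

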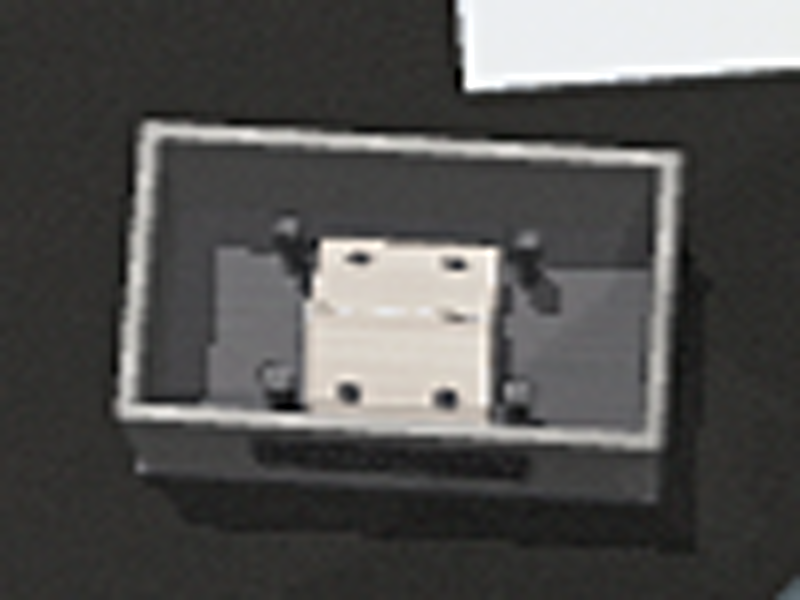

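Call:
{"op": "step_arm", "data": {"plan": [[[0,0,0.02],[0,0,0]],[[0,0,0.04],[0,0,0]],[[0,0,0.05],[0,0,0]],[[0,0,0.05],[0,0,0]],[[0,0,0.05],[0,0,0]]], "fingers": 78}}

```text
time_s: 21.55
eef_pos: [0.4549, -0.2075, 0.1215]
eef_rot: [-0.0, -0.623, 0.782, 0.001]
wrist_force: [0.0, -0.2, 1.3]
opening: 0.784
```

Run:
```python
from fit import *
top=cv2.imread("raw_top.png")
for b in [(.4433,-.228,-13),(.595,-.392,2),(.468,-.3666,-33)]:
    p,e=fit(brk(),(b[0],b[1],np.radians(b[2])),0,{"top":top}); print(p[:2].round(4),np.degrees(p[2]).round(1),round(e,3))
delta((.4433,-.228,.036),down(np.radians(-103)))
```

```text
[ 0.4267 -0.2227] -20.9 0.372
[ 0.5945 -0.3913] -1.9 0.449
[ 0.4681 -0.3663] -32.3 0.583
t=21.6 at [ 0.4549 -0.2075  0.1215] jaw yaw -103.0 | shift(m) [0.0226 0.0066 0.0855] turn(deg) [0.07 0.03 0.03] |F [ 0.  -0.2  1.3] op 0.784
```

Call:
{"op": "step_arm", "data": {"plan": [[[0.0226,0.0066,0],[0,0,0]],[[0.0226,0.0066,0.03],[0,0,0]],[[0.0226,0.0066,0.06],[0,0,0]],[[0.0226,0.0066,0.06],[0,0,0]],[[0.0226,0.0066,0.06],[0,0,0]]]}}

```text
time_s: 22.05
eef_pos: [0.4438, -0.2285, 0.0626]
eef_rot: [-0.0, -0.623, 0.782, 0.0]
wrist_force: [0.7, -0.9, -0.2]
opening: 0.782
```

Run:
```python
from h import *
snap("side","s14",(280,240,480,410),4)
delta((.4433,-.228,.0355),down(np.radians(-103)))
```

```text
t=22.1 at [ 0.4444 -0.229   0.0634] jaw yaw -103.0 | shift(m) [-0.0008  0.0014  0.0279] turn(deg) [-0.09 -0.05  0.04] |F [0.6 0.7 0.1] op 0.779
```

View pics/s14.png

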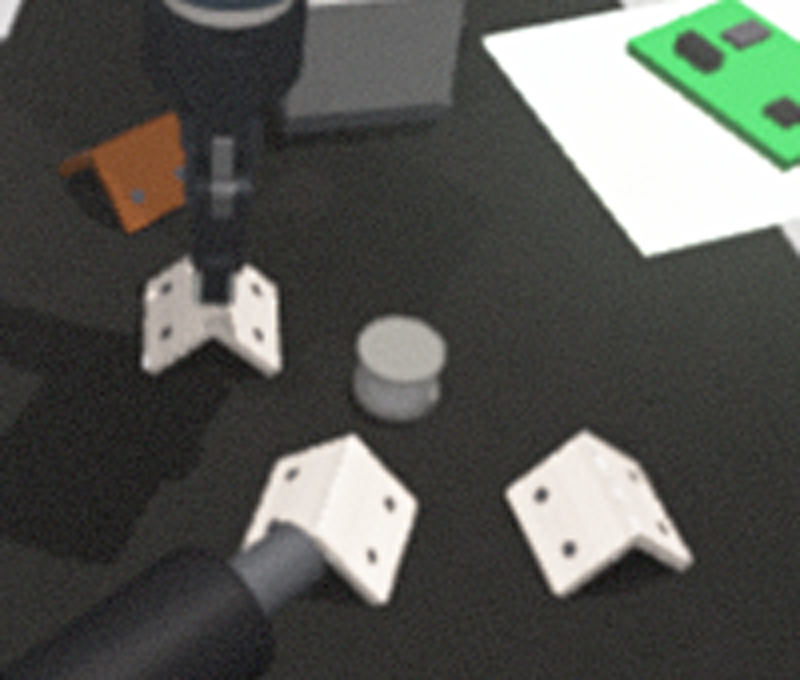

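Call:
{"op": "step_arm", "data": {"plan": [[[0,0,0.015],[0,0,0]],[[0,0,0.024],[0,0,0]],[[0,0,0.028],[0,0,0]],[[0,0,0.028],[0,0,0]],[[0,0,0.028],[0,0,0]]], "fingers": 76}}

```text
time_s: 22.6
eef_pos: [0.4438, -0.2288, 0.0345]
eef_rot: [0.0, -0.623, 0.783, -0.0]
wrist_force: [-0.1, -0.4, -0.4]
opening: 0.76
```

Call:
{"op": "step_arm", "data": {"plan": [[[0,0,0],[0,0,0]],[[0,0,0],[0,0,0]]]}}

```text
time_s: 22.8
eef_pos: [0.4437, -0.2287, 0.0344]
eef_rot: [0.0, -0.623, 0.783, -0.0]
wrist_force: [0.2, 0.7, 0.5]
opening: 0.764
```

Call:
{"op": "step_arm", "data": {"plan": [[[0,0,-0.0005],[0,0,0]],[[0,0,-0.0005],[0,0,0]],[[0,0,-0.0005],[0,0,0]],[[0,0,-0.0005],[0,0,0]]], "fingers": 40}}

```text
time_s: 23.2
eef_pos: [0.4438, -0.2289, 0.0351]
eef_rot: [0.0, -0.623, 0.783, -0.0]
wrist_force: [-0.7, 0.2, 5.5]
opening: 0.673
```

Call:
{"op": "step_arm", "data": {"plan": [[[0,0,-0.02],[0,0,0]],[[0,0,-0.06],[0,0,0]],[[0,0,-0.1],[0,0,0]],[[0,0,-0.12],[0,0,0]],[[0,0,-0.12],[0,0,0]]]}}

```text
time_s: 23.7
eef_pos: [0.4453, -0.23, 0.1577]
eef_rot: [0.001, -0.623, 0.783, -0.003]
wrist_force: [1.1, 0.1, 0.2]
opening: 0.67
```

Run:
```python
from h import *
delta((.582,.007,.155),down(np.radians(-92.3)))
```

```text
t=23.7 at [ 0.4453 -0.23    0.1577] jaw yaw -103.0 | shift(m) [-0.2617 -0.0799  0.0024] turn(deg) [ -0.33  -0.21 -10.69] |F [1.1 0.1 0.2] op 0.670
```

Call:
{"op": "step_arm", "data": {"plan": [[[-0.035,-0.011,0],[0,0,-2]],[[-0.079,-0.0248,0],[0,0,-4]],[[-0.124,-0.0388,0],[0,0,-6]],[[-0.168,-0.0526,0],[0,0,-8]],[[-0.212,-0.0664,0],[0,0,-10.7]]]}}

```text
time_s: 24.2
eef_pos: [0.5554, -0.0349, 0.1523]
eef_rot: [-0.001, -0.693, 0.721, 0.001]
wrist_force: [0.2, -1.2, -1.1]
opening: 0.667
```

Run:
```python
from h import *
delta((.582,.007,.155),down(np.radians(-92.3)))
```

```text
t=24.2 at [ 0.5554 -0.0349  0.1523] jaw yaw -92.2 | shift(m) [-0.0429 -0.025  -0.0028] turn(deg) [0.16 0.03 0.08] |F [ 0.2 -1.2 -1.1] op 0.667
```

Call:
{"op": "step_arm", "data": {"plan": [[[-0.03,-0.016,0],[0,0,0]],[[-0.045,-0.0245,0],[0,0,0]],[[-0.045,-0.0245,0],[0,0,0]],[[-0.045,-0.0245,0.02],[0,0,0]],[[-0.045,-0.0245,0.03],[0,0,0]]]}}

```text
time_s: 24.7
eef_pos: [0.5804, 0.0061, 0.1222]
eef_rot: [-0.001, -0.692, 0.721, 0.001]
wrist_force: [-0.1, -0.5, -1.4]
opening: 0.669
```

Call:
{"op": "step_arm", "data": {"plan": [[[0,0,0],[0,0,0]],[[0,0,0],[0,0,0]]]}}

```text
time_s: 24.9
eef_pos: [0.5816, 0.0062, 0.1241]
eef_rot: [-0.0, -0.692, 0.722, 0.0]
wrist_force: [-0.3, -0.3, -1.1]
opening: 0.672
```

Run:
```python
from h import *
delta((.582,.007,.065),down(np.radians(-92.3)))
```

```text
t=24.9 at [0.5816 0.0062 0.1241] jaw yaw -92.4 | shift(m) [-0.0008 -0.0005  0.0591] turn(deg) [ 0.07  0.   -0.07] |F [-0.3 -0.3 -1.1] op 0.672
```

Call:
{"op": "step_arm", "data": {"plan": [[[-0.0008,0,0.025],[0,0,0]],[[-0.0008,0,0.045],[0,0,0]],[[-0.0008,0,0.057],[0,0,0]],[[-0.0008,0,0.06],[0,0,0]],[[-0.0008,0,0.06],[0,0,0]]]}}

```text
time_s: 25.4
eef_pos: [0.5823, 0.0077, 0.0647]
eef_rot: [0.0, -0.693, 0.721, -0.0]
wrist_force: [0.4, -1.2, -1.3]
opening: 0.673
```

Call:
{"op": "step_arm", "data": {"plan": [[[0,0,0],[0,0,0]],[[0,0,0.002],[0,0,0]],[[0,0,0.002],[0,0,0]]]}}

```text
time_s: 25.7
eef_pos: [0.5825, 0.0078, 0.063]
eef_rot: [0.0, -0.693, 0.721, -0.0]
wrist_force: [-0.4, -0.1, -1.6]
opening: 0.669
```

Call:
{"op": "step_arm", "data": {"plan": [[[0.0004,0,0.001],[0,0,0]],[[0.0004,0,0.0015],[0,0,0]],[[0.0004,0,0.0015],[0,0,0]]]}}

```text
time_s: 26.0
eef_pos: [0.5823, 0.0074, 0.0616]
eef_rot: [0.0, -0.693, 0.721, -0.0]
wrist_force: [-2.1, 0.5, 5.4]
opening: 0.671
```

Contact. Release and rise.

Call:
{"op": "step_arm", "data": {"plan": [[[0,0,0],[0,0,0]],[[0,0,0],[0,0,0]],[[0,0,0],[0,0,0]]], "fingers": 78}}

```text
time_s: 26.3
eef_pos: [0.5821, 0.0075, 0.0608]
eef_rot: [0.0, -0.693, 0.721, -0.0]
wrist_force: [0.2, 0.5, -0.7]
opening: 0.785
```

Call:
{"op": "step_arm", "data": {"plan": [[[0,0,-0.03],[0,0,0]],[[0,0,-0.07],[0,0,0]],[[0,0,-0.105],[0,0,0]],[[0,0,-0.11],[0,0,0]],[[0,0,-0.11],[0,0,0]]]}}

```text
time_s: 26.8
eef_pos: [0.583, 0.0073, 0.1723]
eef_rot: [0.001, -0.693, 0.721, -0.001]
wrist_force: [0.0, 0.3, -0.5]
opening: 0.781
```

```bash
python3 - <<'E'
from h import *
im=snap("side","s15"); 
cv2.imwrite("pics/s15z.png",im[130:420,270:480].repeat(3,0).repeat(3,1)[:590])
delta((.468,-.3668,.16),down(np.radians(-122.8)))
E
cat > fb.py <<'E'
from fit import *
import sys
# side-camera fits; side bias wrt robot about +3.3mm x, -1.5 y
side=cv2.imread("raw_side.png")
for b in [(.5985,-.3929,1.6),(.4719,-.3685,-32.6)]:
    p,e=fit(brk(),(b[0],b[1],np.radians(b[2])),0,{"side":side}); print(p[:2].round(4),np.degrees(p[2]).round(1),round(e,3))
E
python3 fb.py
```

```text
t=26.9 at [0.5819 0.0075 0.1706] jaw yaw -92.3 | shift(m) [0.3786 0.0988 0.0106] turn(deg) [ 0.  -0.  30.5] |F [ 0.2 -0.3 -1.4] op 0.782
[ 0.5982 -0.3929] 2.5 0.038
[ 0.4719 -0.3686] -32.7 0.156
```

View pics/s15z.png

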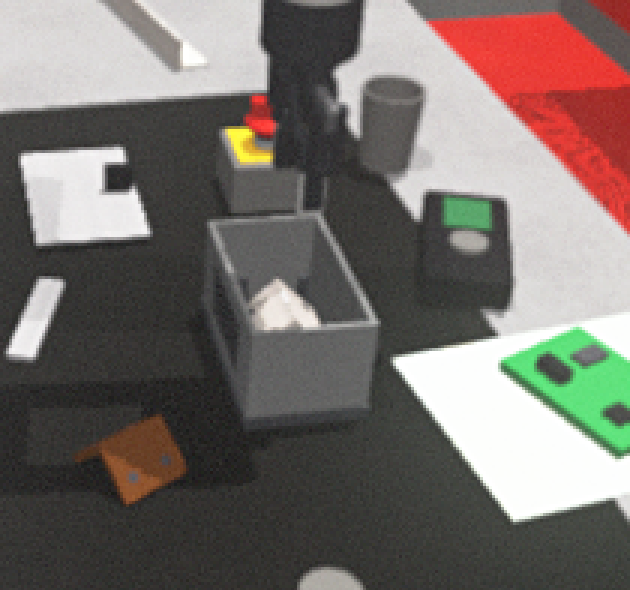

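Call:
{"op": "step_arm", "data": {"plan": [[[0.047,0.0122,0],[0,0,0]],[[0.095,0.0247,0],[0,0,0]],[[0.142,0.037,0],[0,0,0]],[[0.19,0.0495,0],[0,0,0]],[[0.237,0.0617,0],[0,0,0]]]}}

```text
time_s: 27.35
eef_pos: [0.509, -0.2278, 0.1685]
eef_rot: [-0.0, -0.693, 0.721, 0.002]
wrist_force: [1.1, -0.5, 0.1]
opening: 0.776
```

Call:
{"op": "step_arm", "data": {"plan": [[[0.047,0.0122,0],[0,0,8]],[[0.095,0.0247,0],[0,0,16]],[[0.1416,0.0371,0],[0,0,24]],[[0.1416,0.0371,0.03],[0,0,30.5]],[[0.1416,0.0371,0.05],[0,0,30.5]]]}}

```text
time_s: 27.85
eef_pos: [0.466, -0.3675, 0.1173]
eef_rot: [-0.0, -0.476, 0.88, 0.002]
wrist_force: [0.1, 0.8, -0.2]
opening: 0.777
```

Call:
{"op": "step_arm", "data": {"plan": [[[0,0,0.03],[0,0,0]],[[0,0,0.05],[0,0,0]],[[0,0,0.05],[0,0,0]],[[0,0,0.05],[0,0,0]]], "fingers": 78}}

```text
time_s: 28.25
eef_pos: [0.4675, -0.366, 0.0695]
eef_rot: [-0.0, -0.479, 0.878, 0.002]
wrist_force: [0.2, 0.0, 0.1]
opening: 0.779
```

Run:
```python
from h import *
snap("side","s16",(280,260,480,430),4)
delta((.468,-.3668,.0345),down(np.radians(-122.8)))
```

```text
t=28.3 at [ 0.4682 -0.3668  0.0708] jaw yaw -122.8 | shift(m) [0.0002 0.0001 0.0363] turn(deg) [0.03 0.01 0.01] |F [ 0.1 -0.6  0.8] op 0.782
```

View pics/s16.png

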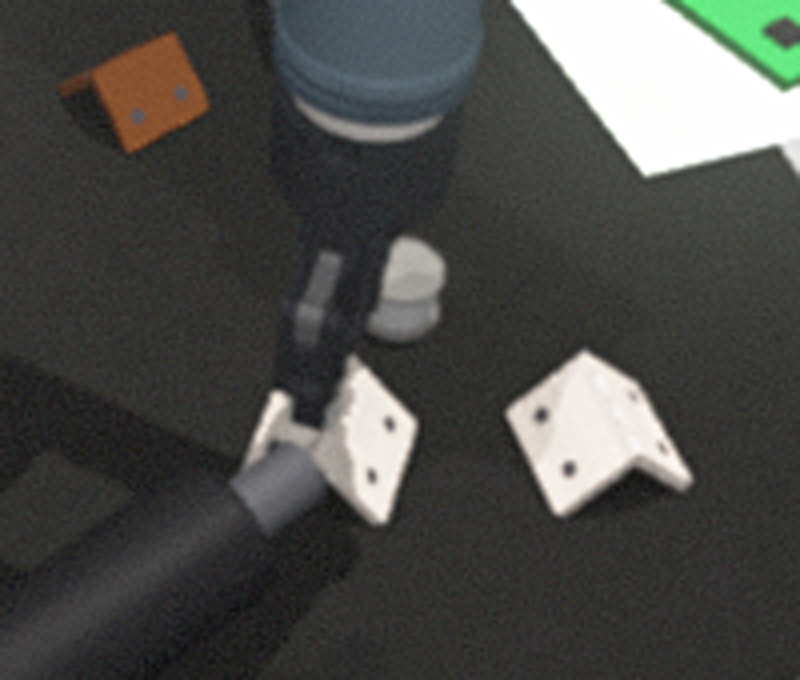

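Call:
{"op": "step_arm", "data": {"plan": [[[0,0,0.018],[0,0,0]],[[0,0,0.03],[0,0,0]],[[0,0,0.0355],[0,0,0]],[[0,0,0.0355],[0,0,0]],[[0,0,0.0355],[0,0,0]]], "fingers": 76}}

```text
time_s: 28.8
eef_pos: [0.4685, -0.3671, 0.0359]
eef_rot: [0.0, -0.479, 0.878, -0.0]
wrist_force: [0.5, 0.8, 0.1]
opening: 0.757
```

Call:
{"op": "step_arm", "data": {"plan": [[[0,0,0],[0,0,0]],[[0,0,0],[0,0,0]]]}}

```text
time_s: 29.0
eef_pos: [0.4686, -0.3672, 0.0361]
eef_rot: [0.0, -0.479, 0.878, -0.001]
wrist_force: [-0.3, 1.0, -0.2]
opening: 0.761
```

Call:
{"op": "step_arm", "data": {"plan": [[[0,0,0.0015],[0,0,0]],[[0,0,0.0015],[0,0,0]],[[0,0,0.0015],[0,0,0]],[[0,0,0.0015],[0,0,0]],[[0,0,0.0015],[0,0,0]]], "fingers": 40}}

```text
time_s: 29.5
eef_pos: [0.4687, -0.3676, 0.0362]
eef_rot: [-0.0, -0.479, 0.878, -0.001]
wrist_force: [-4.3, 3.2, 13.5]
opening: 0.667
```

Call:
{"op": "step_arm", "data": {"plan": [[[0,0,-0.02],[0,0,0]],[[0,0,-0.06],[0,0,0]],[[0,0,-0.1],[0,0,0]],[[0,0,-0.12],[0,0,0]],[[0,0,-0.12],[0,0,0]]]}}

```text
time_s: 30.0
eef_pos: [0.4699, -0.3687, 0.1581]
eef_rot: [0.001, -0.479, 0.878, -0.004]
wrist_force: [0.4, -0.6, -1.4]
opening: 0.662
```

Run:
```python
from h import *
delta((.582,.0068,.155),down(np.radians(-92.3)),p0=(.4685,-.367,.155),R0=down(np.radians(-122.8)))
```

```text
t=30.0 at [ 0.4685 -0.367   0.155 ] jaw yaw -122.8 | shift(m) [-0.3757  0.1071  0.    ] turn(deg) [  0.    0.  -30.5] |F [ 0.4 -0.6 -1.4] op 0.662
```

Call:
{"op": "step_arm", "data": {"plan": [[[-0.035,0.01,0],[0,0,0]],[[-0.08,0.0228,0],[0,0,0]],[[-0.125,0.0356,0],[0,0,0]],[[-0.17,0.0485,0],[0,0,0]],[[-0.215,0.0613,0],[0,0,0]]]}}

```text
time_s: 30.5
eef_pos: [0.5324, -0.1507, 0.152]
eef_rot: [-0.001, -0.479, 0.878, 0.001]
wrist_force: [0.2, -1.3, -1.0]
opening: 0.666
```

Call:
{"op": "step_arm", "data": {"plan": [[[-0.045,0.0128,0],[0,0,-8]],[[-0.09,0.0256,0],[0,0,-16]],[[-0.13,0.037,0],[0,0,-24]],[[-0.1607,0.0458,0],[0,0,-30.5]],[[-0.1607,0.0458,0],[0,0,-30.5]]]}}

```text
time_s: 31.0
eef_pos: [0.5811, 0.0111, 0.1519]
eef_rot: [-0.0, -0.695, 0.719, 0.001]
wrist_force: [-0.2, -0.5, -2.4]
opening: 0.664
```

Call:
{"op": "step_arm", "data": {"plan": [[[0,0,0.02],[0,0,0]],[[0,0,0.03],[0,0,0]],[[0,0,0.03],[0,0,0]],[[0,0,0.03],[0,0,0]]]}}

```text
time_s: 31.4
eef_pos: [0.5812, 0.0064, 0.1233]
eef_rot: [-0.0, -0.692, 0.722, 0.001]
wrist_force: [0.4, -0.4, -0.0]
opening: 0.665
```

Run:
```python
from h import *
delta((.582,.007,.075),down(np.radians(-92.3)))
```

```text
t=31.4 at [0.5812 0.0064 0.1233] jaw yaw -92.4 | shift(m) [-0.0007 -0.0009  0.0483] turn(deg) [ 0.09  0.01 -0.07] |F [ 0.4 -0.4 -0. ] op 0.665
```

Call:
{"op": "step_arm", "data": {"plan": [[[-0.0005,0,0.02],[0,0,0]],[[-0.0005,0,0.036],[0,0,0]],[[-0.0005,0,0.046],[0,0,0]],[[-0.0005,0,0.048],[0,0,0]],[[-0.0005,0,0.048],[0,0,0]]]}}

```text
time_s: 31.9
eef_pos: [0.5816, 0.0074, 0.0757]
eef_rot: [-0.0, -0.693, 0.721, 0.0]
wrist_force: [0.9, 0.3, -0.8]
opening: 0.664
```

Call:
{"op": "step_arm", "data": {"plan": [[[0,0,0],[0,0,0]],[[0,0,0.0015],[0,0,0]],[[0,0,0.0015],[0,0,0]]]}}

```text
time_s: 32.2
eef_pos: [0.582, 0.0074, 0.0748]
eef_rot: [0.0, -0.693, 0.721, -0.0]
wrist_force: [-0.6, 0.1, -1.9]
opening: 0.668
```

Call:
{"op": "step_arm", "data": {"plan": [[[0,0,0.001],[0,0,0]],[[0,0,0.002],[0,0,0]],[[0,0,0.002],[0,0,0]],[[0,0,0.002],[0,0,0]]]}}

```text
time_s: 32.6
eef_pos: [0.5818, 0.0075, 0.0724]
eef_rot: [0.0, -0.693, 0.721, -0.0]
wrist_force: [-0.0, 0.5, -0.2]
opening: 0.666
```

Call:
{"op": "step_arm", "data": {"plan": [[[0,0,0.001],[0,0,0]],[[0,0,0.001],[0,0,0]],[[0,0,0.001],[0,0,0]]]}}

```text
time_s: 32.9
eef_pos: [0.5819, 0.0074, 0.0723]
eef_rot: [0.0, -0.693, 0.721, -0.0]
wrist_force: [-2.1, 0.5, 4.7]
opening: 0.662
```

Call:
{"op": "step_arm", "data": {"plan": [[[0,0,0],[0,0,0]],[[0,0,0],[0,0,0]],[[0,0,0],[0,0,0]]], "fingers": 78}}

```text
time_s: 33.2
eef_pos: [0.5817, 0.0075, 0.0713]
eef_rot: [-0.0, -0.693, 0.721, 0.0]
wrist_force: [-0.2, -0.8, -0.5]
opening: 0.78
```

Call:
{"op": "step_arm", "data": {"plan": [[[0,0,-0.03],[0,0,0]],[[0,0,-0.07],[0,0,0]],[[0,0,-0.095],[0,0,0]],[[0,0,-0.1],[0,0,0]],[[0,0,-0.1],[0,0,0]]]}}

```text
time_s: 33.7
eef_pos: [0.5822, 0.0073, 0.1721]
eef_rot: [0.001, -0.693, 0.721, -0.001]
wrist_force: [-0.5, -0.5, 0.1]
opening: 0.779
```

```bash
python3 - <<'E'
from h import *
im=snap("side","s17"); 
cv2.imwrite("pics/s17z.png",im[170:290,310:430].repeat(5,0).repeat(5,1))
delta((.5952,-.392,.16),down(np.radians(-88.2)))
E
python3 fb.py
```

```text
t=33.8 at [0.5813 0.0075 0.1706] jaw yaw -92.3 | shift(m) [ 0.3987 -0.0299  0.0105] turn(deg) [ 0.05  0.01 -4.1 ] |F [ 0.6 -0.2 -0.6] op 0.778
[ 0.5985 -0.3929] 1.6 0.04
[ 0.3553 -0.4136] 115.4 1.0
```

View pics/s17z.png

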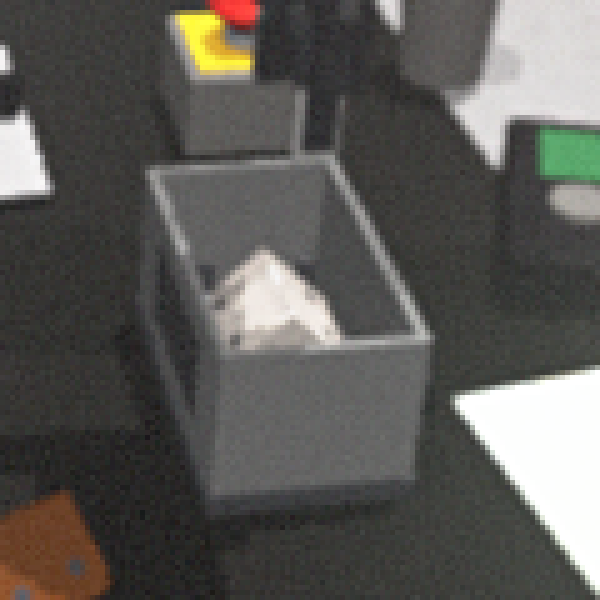

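Third nested. Bracket 2 next (unmoved).

Call:
{"op": "step_arm", "data": {"plan": [[[0.048,-0.0036,0],[0,0,0]],[[0.097,-0.0073,0],[0,0,0]],[[0.146,-0.011,0],[0,0,0]],[[0.195,-0.0146,0],[0,0,0]],[[0.244,-0.0183,0],[0,0,0]]]}}

```text
time_s: 34.25
eef_pos: [0.5888, -0.2383, 0.1687]
eef_rot: [-0.0, -0.693, 0.721, 0.002]
wrist_force: [1.8, 0.8, -0.0]
opening: 0.781
```

Call:
{"op": "step_arm", "data": {"plan": [[[0.048,-0.0036,0],[0,0,0]],[[0.097,-0.0073,0],[0,0,0]],[[0.14,-0.0105,0],[0,0,0]],[[0.1547,-0.0116,0.03],[0,0,-4.1]],[[0.1547,-0.0116,0.06],[0,0,-4.1]]]}}

```text
time_s: 34.75
eef_pos: [0.5944, -0.3953, 0.1088]
eef_rot: [0.0, 0.718, -0.697, -0.0]
wrist_force: [0.2, 1.0, -1.2]
opening: 0.78
```

Call:
{"op": "step_arm", "data": {"plan": [[[0,0,0.03],[0,0,0]],[[0,0,0.04],[0,0,0]],[[0,0,0.04],[0,0,0]],[[0,0,0.04],[0,0,0]]]}}

```text
time_s: 35.15
eef_pos: [0.596, -0.3921, 0.0718]
eef_rot: [-0.0, 0.718, -0.696, 0.0]
wrist_force: [-0.7, 0.2, 0.6]
opening: 0.779
```

Run:
```python
from h import *
snap("side","s18",(340,260,540,430),4)
delta((.5952,-.392,.0345),down(np.radians(-88.2)))
```

```text
t=35.2 at [ 0.5965 -0.3926  0.073 ] jaw yaw -88.2 | shift(m) [-0.0007  0.0014  0.0385] turn(deg) [-0.09 -0.1   0.03] |F [0.7 0.7 0. ] op 0.780
```

View pics/s18.png

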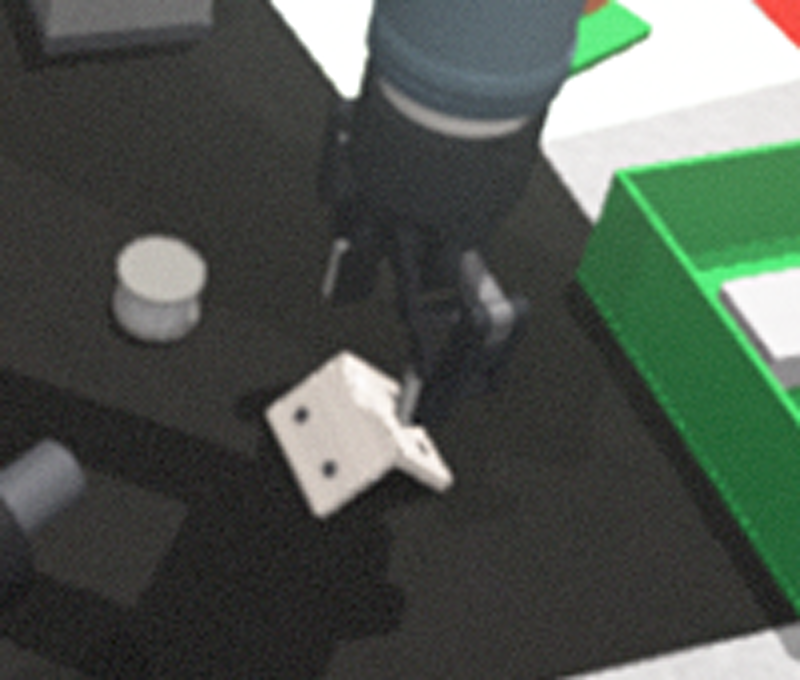

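Call:
{"op": "step_arm", "data": {"plan": [[[0,0,-0.04],[0,0,0]],[[0,0,-0.08],[0,0,0]],[[-0.045,0.02,-0.1],[0,0,0]],[[-0.09,0.04,-0.1],[0,0,0]],[[-0.135,0.06,-0.1],[0,0,0]]]}}

```text
time_s: 35.7
eef_pos: [0.5327, -0.2601, 0.1751]
eef_rot: [-0.0, 0.718, -0.696, 0.003]
wrist_force: [0.2, 0.8, -0.1]
opening: 0.778
```

Run:
```python
from fit import *
top=snap("top","t19"); side=snap("side","s19")
for c,im in(("top",top),("side",side)):
  for g in [(.575,-.405,-35),(.585,-.42,-35)]:
    p,e=fit(brk(),(g[0],g[1],np.radians(g[2])),0,{c:im},marg=10); print(c,p[:2].round(4),np.degrees(p[2]).round(1),round(e,3))
delta((.5952,-.392,.0345),down(np.radians(-88.2)))
```

```text
top [ 0.5751 -0.408 ] -36.5 1.079
top [ 0.6689 -0.4333] 1.8 0.907
side [ 0.5871 -0.3844] -77.8 0.259
side [ 0.5983 -0.3933] 0.9 0.046
t=35.8 at [ 0.5292 -0.2542  0.1719] jaw yaw -88.0 | shift(m) [ 0.1405 -0.0614  0.1368] turn(deg) [0.13 0.17 0.22] |F [-0.5 -0.5 -1.4] op 0.780
```

View pics/t19.png

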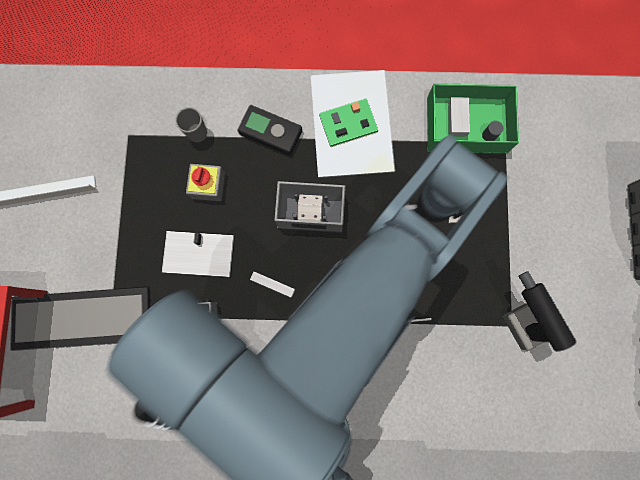

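Call:
{"op": "step_arm", "data": {"plan": [[[0.045,-0.02,0],[0,0,0]],[[0.09,-0.04,0],[0,0,0]],[[0.135,-0.0595,0.02],[0,0,0]],[[0.135,-0.0595,0.06],[0,0,0]],[[0.135,-0.0595,0.1],[0,0,0]]]}}

```text
time_s: 36.3
eef_pos: [0.5977, -0.397, 0.0734]
eef_rot: [-0.0, 0.718, -0.696, 0.003]
wrist_force: [0.3, 0.3, -0.3]
opening: 0.78
```

Call:
{"op": "step_arm", "data": {"plan": [[[0,0,0],[0,0,0]],[[0,0,0],[0,0,0]],[[0,0,0],[0,0,0]]]}}

```text
time_s: 36.6
eef_pos: [0.5976, -0.3948, 0.0755]
eef_rot: [-0.0, 0.718, -0.696, 0.003]
wrist_force: [0.2, -0.7, -0.0]
opening: 0.782
```

Run:
```python
from h import *
delta((.5952,-.392,.0345),down(np.radians(-88.2)))
```

```text
t=36.6 at [ 0.5976 -0.3948  0.0755] jaw yaw -88.2 | shift(m) [-0.003   0.0025  0.041 ] turn(deg) [-0.24 -0.24  0.03] |F [ 0.2 -0.7 -0. ] op 0.782
```

Call:
{"op": "step_arm", "data": {"plan": [[[-0.0028,0.002,0.01],[-0.2,-0.2,0]],[[-0.0028,0.002,0.025],[-0.2,-0.2,0]],[[-0.0028,0.002,0.036],[-0.2,-0.2,0]],[[-0.0028,0.002,0.041],[-0.2,-0.2,0]],[[-0.0028,0.002,0.041],[-0.2,-0.2,0]]], "fingers": 77}}

```text
time_s: 37.1
eef_pos: [0.5928, -0.39, 0.0285]
eef_rot: [0.0, 0.718, -0.696, -0.004]
wrist_force: [-0.6, -0.2, 1.0]
opening: 0.77
```

Call:
{"op": "step_arm", "data": {"plan": [[[0,0,0],[0,0,0]],[[0,0,0],[0,0,0]]]}}

```text
time_s: 37.3
eef_pos: [0.594, -0.391, 0.0309]
eef_rot: [0.0, 0.718, -0.696, -0.002]
wrist_force: [-0.2, 0.3, 0.1]
opening: 0.77
```

Run:
```python
from h import *
snap("side","s20",(340,260,540,430),4)
delta((.5952,-.392,.0345),down(np.radians(-88.2)))
```

```text
t=37.4 at [ 0.594 -0.391  0.031] jaw yaw -88.2 | shift(m) [ 0.001  -0.0011 -0.0035] turn(deg) [0.16 0.16 0.  ] |F [ 0.7  0.5 -0.5] op 0.770
```

View pics/s20.png

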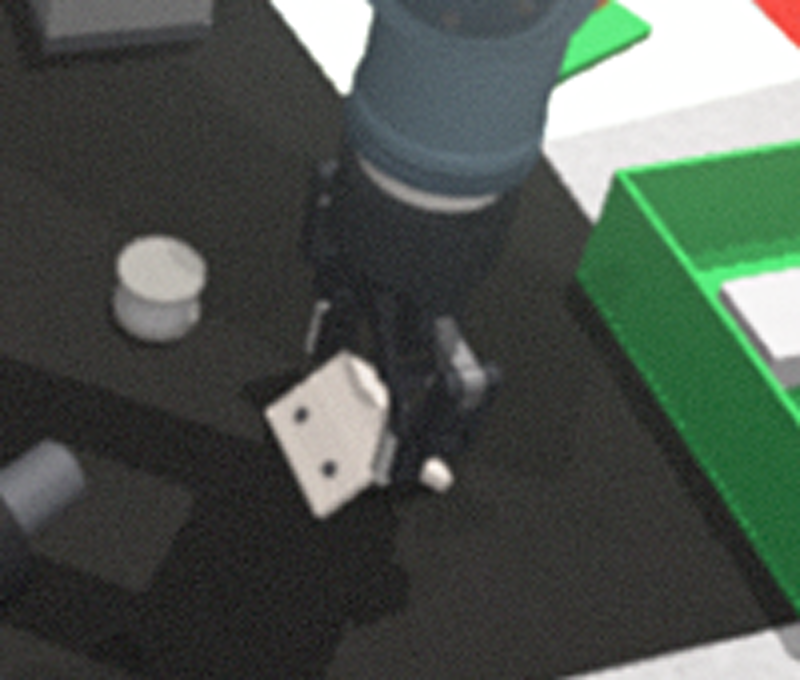

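Call:
{"op": "step_arm", "data": {"plan": [[[0.001,-0.001,-0.003],[0.15,0.15,0]],[[0.001,-0.001,-0.003],[0.15,0.15,0]],[[0.001,-0.001,-0.003],[0.15,0.15,0]],[[0.001,-0.001,-0.003],[0.15,0.15,0]],[[0.001,-0.001,-0.003],[0.15,0.15,0]]], "fingers": 76}}

```text
time_s: 37.85
eef_pos: [0.5946, -0.3916, 0.0333]
eef_rot: [-0.0, 0.718, -0.696, -0.001]
wrist_force: [0.0, 0.3, 0.5]
opening: 0.759
```

Run:
```python
from h import *
delta((.5952,-.392,.0345),down(np.radians(-88.2)))
```

```text
t=37.9 at [ 0.5946 -0.3916  0.0333] jaw yaw -88.2 | shift(m) [ 0.0004 -0.0006 -0.0012] turn(deg) [0.06 0.06 0.  ] |F [0.  0.3 0.5] op 0.759
```

Good (drifting to ~0.034). Close.

Call:
{"op": "step_arm", "data": {"plan": [[[0,0,-0.001],[0,0,0]],[[0,0,-0.001],[0,0,0]],[[0,0,-0.001],[0,0,0]],[[0,0,-0.001],[0,0,0]],[[0,0,-0.001],[0,0,0]]], "fingers": 40}}

```text
time_s: 38.35
eef_pos: [0.5947, -0.3917, 0.0344]
eef_rot: [0.0, 0.718, -0.696, -0.001]
wrist_force: [0.1, 0.3, -0.0]
opening: 0.672
```

Call:
{"op": "step_arm", "data": {"plan": [[[0,0,-0.02],[0,0,0]],[[0,0,-0.06],[0,0,0]],[[0,0,-0.1],[0,0,0]],[[0,0,-0.13],[0,0,0]],[[0,0,-0.13],[0,0,0]]]}}

```text
time_s: 38.85
eef_pos: [0.5976, -0.3942, 0.1729]
eef_rot: [-0.0, 0.718, -0.696, 0.005]
wrist_force: [1.2, -1.1, 0.1]
opening: 0.673
```

Run:
```python
from h import *
delta((.582,.007,.16),down(np.radians(-92.3)),p0=(.595,-.392,.165),R0=down(np.radians(-88.2)))
```

```text
t=38.9 at [ 0.595 -0.392  0.165] jaw yaw -88.2 | shift(m) [-0.3992  0.0005  0.005 ] turn(deg) [0.  0.  4.1] |F [ 1.2 -1.1  0.1] op 0.673
```

Call:
{"op": "step_arm", "data": {"plan": [[[-0.035,0,0],[0,0,0]],[[-0.08,0,0],[0,0,0]],[[-0.125,0,0],[0,0,0]],[[-0.17,0,0],[0,0,0]],[[-0.215,0,0],[0,0,0]]]}}

```text
time_s: 39.35
eef_pos: [0.5872, -0.175, 0.1644]
eef_rot: [0.0, 0.718, -0.696, -0.001]
wrist_force: [1.2, -0.3, 0.1]
opening: 0.671
```

Call:
{"op": "step_arm", "data": {"plan": [[[-0.045,0,0],[0,0,1]],[[-0.09,0,0],[0,0,2]],[[-0.13,0,0],[0,0,3]],[[-0.165,0,0],[0,0,4.1]],[[-0.184,0,0],[0,0,4.1]]]}}

```text
time_s: 39.85
eef_pos: [0.5812, 0.0101, 0.1646]
eef_rot: [-0.0, -0.693, 0.721, 0.001]
wrist_force: [-0.2, -0.3, -1.2]
opening: 0.671
```

Call:
{"op": "step_arm", "data": {"plan": [[[0,0,0],[0,0,0]],[[0,0,0],[0,0,0]],[[0,0,0.02],[0,0,0]],[[0,0,0.03],[0,0,0]],[[0,0,0.03],[0,0,0]]]}}

```text
time_s: 40.35
eef_pos: [0.5807, 0.0062, 0.1327]
eef_rot: [-0.001, -0.692, 0.722, 0.002]
wrist_force: [-0.9, -0.1, -1.8]
opening: 0.671
```

Call:
{"op": "step_arm", "data": {"plan": [[[0,0,0],[0,0,0]],[[0,0,0],[0,0,0]],[[0,0,0],[0,0,0]]]}}

```text
time_s: 40.65
eef_pos: [0.5827, 0.0068, 0.1356]
eef_rot: [0.0, -0.693, 0.721, 0.0]
wrist_force: [-0.1, 0.5, -0.9]
opening: 0.671
```

Run:
```python
from h import *
delta((.582,.007,.084),down(np.radians(-92.3)))
```

```text
t=40.6 at [0.5827 0.0068 0.1356] jaw yaw -92.3 | shift(m) [-0.0002  0.0008  0.0516] turn(deg) [-0.02  0.03 -0.01] |F [-0.1  0.5 -0.9] op 0.671
```

Call:
{"op": "step_arm", "data": {"plan": [[[0,0.0005,0.02],[0,0,0]],[[0,0.0005,0.038],[0,0,0]],[[0,0.0005,0.049],[0,0,0]],[[0,0.0005,0.051],[0,0,0]],[[0,0.0005,0.051],[0,0,0]]]}}

```text
time_s: 41.15
eef_pos: [0.5818, 0.0071, 0.0839]
eef_rot: [-0.0, -0.693, 0.721, 0.001]
wrist_force: [0.9, 0.1, -0.8]
opening: 0.67
```

Call:
{"op": "step_arm", "data": {"plan": [[[0,0,0],[0,0,0]],[[0,0,0.0015],[0,0,0]],[[0,0,0.0015],[0,0,0]]]}}

```text
time_s: 41.45
eef_pos: [0.582, 0.0071, 0.0828]
eef_rot: [0.0, -0.693, 0.721, 0.0]
wrist_force: [0.6, -0.7, -2.0]
opening: 0.672
```

Call:
{"op": "step_arm", "data": {"plan": [[[0,0,0.001],[0,0,0]],[[0,0,0.002],[0,0,0]],[[0,0,0.002],[0,0,0]],[[0,0,0.002],[0,0,0]]]}}

```text
time_s: 41.85
eef_pos: [0.5818, 0.0071, 0.0809]
eef_rot: [0.0, -0.693, 0.721, 0.0]
wrist_force: [-3.0, 0.2, 4.5]
opening: 0.671
```

Call:
{"op": "step_arm", "data": {"plan": [[[0,0,0],[0,0,0]],[[0,0,0],[0,0,0]],[[0,0,0],[0,0,0]]], "fingers": 78}}

```text
time_s: 42.15
eef_pos: [0.5816, 0.0071, 0.0801]
eef_rot: [-0.0, -0.693, 0.721, 0.001]
wrist_force: [0.3, 0.2, 0.2]
opening: 0.779
```

Call:
{"op": "step_arm", "data": {"plan": [[[0,0,-0.03],[0,0,0]],[[0,0,-0.07],[0,0,0]],[[0,0,-0.11],[0,0,0]],[[-0.04,0,-0.14],[0,0,0]],[[-0.08,0,-0.15],[0,0,0]]]}}

```text
time_s: 42.65
eef_pos: [0.5872, 0.0868, 0.2349]
eef_rot: [0.002, -0.692, 0.722, -0.002]
wrist_force: [1.1, -0.2, -0.6]
opening: 0.781
```

Call:
{"op": "step_arm", "data": {"plan": [[[-0.048,0.01,0],[0,0,0]],[[-0.097,0.02,0],[0,0,0]],[[-0.145,0.03,0],[0,0,0]],[[-0.19,0.04,0],[0,0,0]],[[-0.21,0.04,0],[0,0,0]]], "fingers": 50}}

```text
time_s: 43.15
eef_pos: [0.5517, 0.3023, 0.2304]
eef_rot: [0.0, -0.694, 0.72, 0.001]
wrist_force: [-0.4, -0.3, 0.3]
opening: 0.5
```

Run:
```python
from fit import *
top=snap("top","t21"); side=snap("side","s21")
cv2.imwrite("pics/t21z.png",cv2.resize(top[165:245,260:360],None,fx=8,fy=7.5,interpolation=cv2.INTER_CUBIC))
cv2.imwrite("pics/s21z.png",side[130:290,270:430].repeat(4,0).repeat(4,1)[:600])
L=box(.112,.18,.008,.013)
for c,im in(("top",top),("side",side)):
    p,e=fit(L,(.458,.30,np.radians(-2.4)),0,{c:im},100,170); print("lid",c,p[:2].round(4),np.degrees(p[2]).round(1),round(e,3))
p,e=fit(brk(),(.582,.007,np.radians(-2.3)),.0859-.0403,{"top":top},110,170,1);print(p,e)
delta((.496,.301,.1),down(np.radians(-92.4)))
```

```text
lid top [0.457 0.303] -3.0 0.619
lid side [0.4585 0.3045] -2.9 0.549
[ 0.57951224  0.00882285 -0.03159463] 0.11042526264284809
t=43.2 at [0.5526 0.3014 0.2303] jaw yaw -92.1 | shift(m) [0.0026 0.0564 0.1303] turn(deg) [0.06 0.08 0.34] |F [-0.6 -0.4 -0. ] op 0.502
```

View pics/t21z.png

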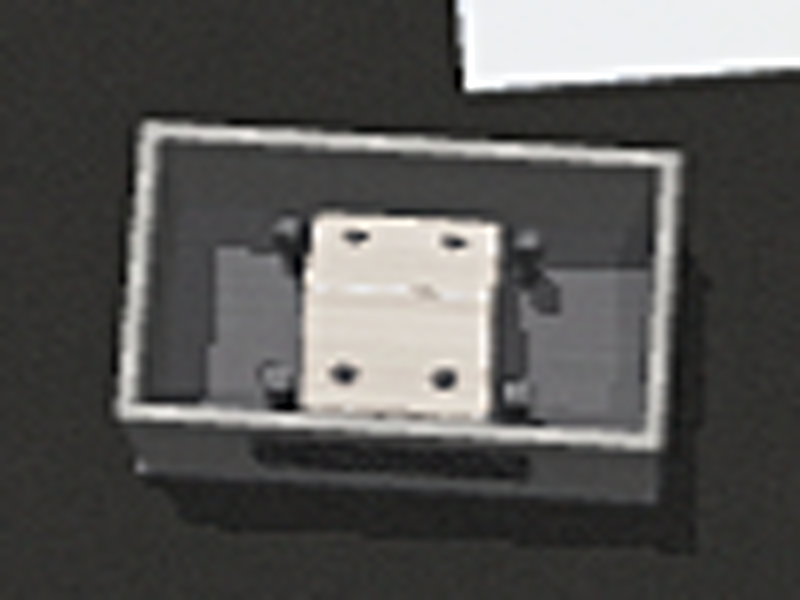

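View pics/s21z.png

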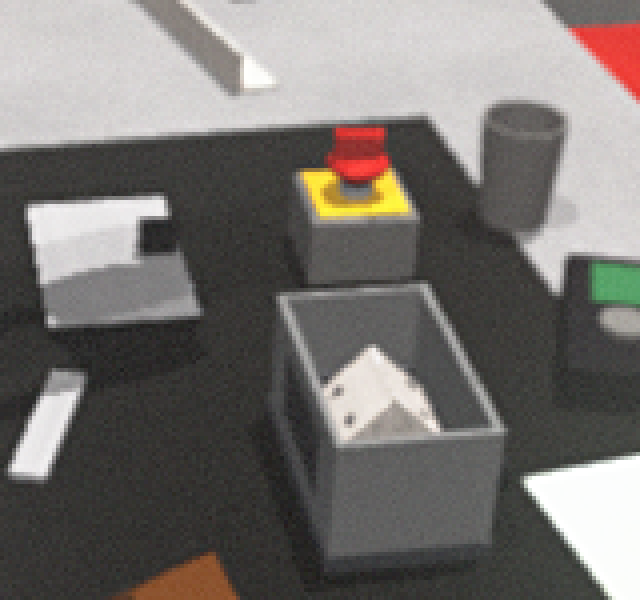

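View pics/t21.png

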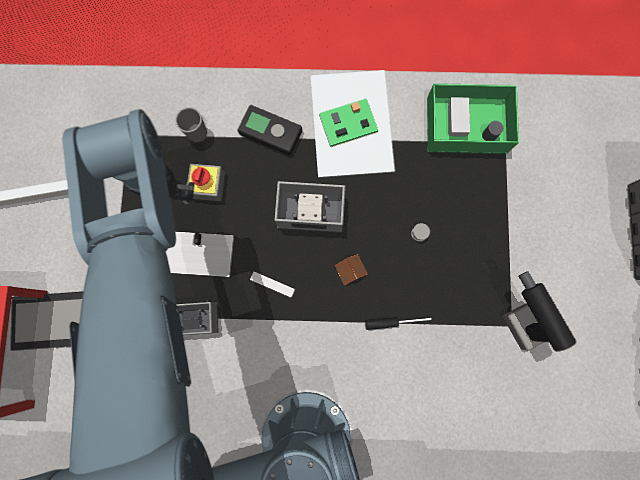

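Call:
{"op": "step_arm", "data": {"plan": [[[0.001,0.04,0.02],[0,0,0]],[[0.001,0.0565,0.06],[0,0,0.2]],[[0.001,0.0565,0.1],[0,0,0.2]],[[0.001,0.0565,0.13],[0,0,0.2]],[[0.001,0.0565,0.13],[0,0,0.2]]]}}

```text
time_s: 43.75
eef_pos: [0.4935, 0.2974, 0.0959]
eef_rot: [-0.004, -0.691, 0.723, 0.002]
wrist_force: [-0.5, -0.7, -1.3]
opening: 0.501
```

Call:
{"op": "step_arm", "data": {"plan": [[[0,0,0],[0,0,0]],[[0,0,0],[0,0,0]],[[0,0,0],[0,0,0]],[[0,0,0],[0,0,0]]]}}

```text
time_s: 44.15
eef_pos: [0.498, 0.3, 0.1023]
eef_rot: [0.001, -0.691, 0.722, 0.0]
wrist_force: [-0.2, -1.2, -0.4]
opening: 0.495
```

Run:
```python
from h import *
side=snap("side","s22")
cv2.imwrite("pics/s22z.png",side[130:250,250:400].repeat(5,0).repeat(5,1))
delta((.4957,.3012,.027),down(np.radians(-92.4)))
```

```text
t=44.2 at [0.4976 0.3    0.1019] jaw yaw -92.5 | shift(m) [-0.001   0.0021  0.0749] turn(deg) [-0.06  0.09 -0.1 ] |F [ 0.  -0.5  0.3] op 0.503
```

View pics/s22z.png

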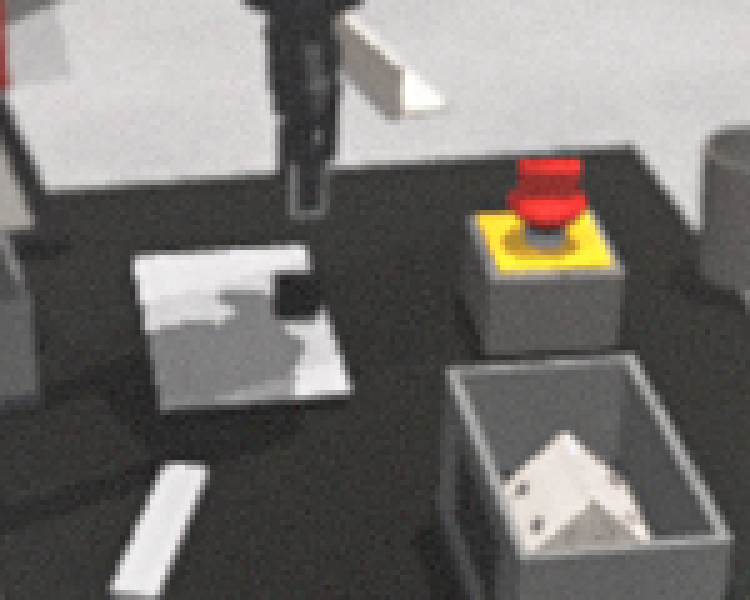

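Call:
{"op": "step_arm", "data": {"plan": [[[-0.001,0.0018,0.03],[0,0,0]],[[-0.001,0.0018,0.055],[0,0,0]],[[-0.001,0.0018,0.07],[0,0,0]],[[-0.001,0.0018,0.075],[0,0,0]],[[-0.001,0.0018,0.075],[0,0,0]]]}}

```text
time_s: 44.7
eef_pos: [0.4949, 0.3009, 0.0254]
eef_rot: [-0.0, -0.692, 0.722, 0.001]
wrist_force: [-0.2, 0.7, -0.3]
opening: 0.496
```

Call:
{"op": "step_arm", "data": {"plan": [[[0,0,0],[0,0,0]],[[0,0,0],[0,0,0]],[[0,0,0],[0,0,0]]]}}

```text
time_s: 45.0
eef_pos: [0.4958, 0.3012, 0.0267]
eef_rot: [0.001, -0.692, 0.722, 0.0]
wrist_force: [-0.0, -0.8, 0.3]
opening: 0.5
```

Matches the release pose. Close.

Call:
{"op": "step_arm", "data": {"plan": [[[0,0,-0.0005],[0,0,0]],[[0,0,-0.0005],[0,0,0]],[[0,0,-0.0005],[0,0,0]],[[0,0,-0.0005],[0,0,0]],[[0,0,-0.0005],[0,0,0]]], "fingers": 0}}

```text
time_s: 45.5
eef_pos: [0.4954, 0.301, 0.0266]
eef_rot: [0.0, -0.692, 0.722, 0.0]
wrist_force: [-0.8, -0.3, 5.8]
opening: 0.12
```

Call:
{"op": "step_arm", "data": {"plan": [[[0,0,-0.01],[0,0,0]],[[0,0,-0.04],[0,0,0]],[[0,0,-0.08],[0,0,0]],[[0,0,-0.12],[0,0,0]],[[0,0,-0.16],[0,0,0]]]}}

```text
time_s: 46.0
eef_pos: [0.4943, 0.3004, 0.1871]
eef_rot: [-0.001, -0.692, 0.722, 0.001]
wrist_force: [0.6, 0.3, -3.0]
opening: 0.127
```

Call:
{"op": "step_arm", "data": {"plan": [[[0,0,-0.015],[0,0,0]],[[0,0,-0.02],[0,0,0]],[[0,0,-0.02],[0,0,0]],[[0,0,-0.02],[0,0,0]]]}}

```text
time_s: 46.4
eef_pos: [0.4938, 0.3002, 0.2034]
eef_rot: [-0.002, -0.692, 0.722, 0.002]
wrist_force: [-0.2, -0.4, -3.4]
opening: 0.129
```

Run:
```python
from h import *
delta((.6207,.0055,.2),down(np.radians(-92.4)))
```

```text
t=46.4 at [0.4938 0.3002 0.2034] jaw yaw -92.5 | shift(m) [ 0.2889 -0.1397  0.0029] turn(deg) [ 0.29 -0.05 -0.1 ] |F [-0.2 -0.4 -3.4] op 0.129
```

Call:
{"op": "step_arm", "data": {"plan": [[[0.025,-0.0119,0],[0,0,0]],[[0.06,-0.0284,0],[0,0,0]],[[0.1,-0.0474,0],[0,0,0]],[[0.14,-0.0664,0],[0,0,0]],[[0.18,-0.0853,0],[0,0,0]]]}}

```text
time_s: 46.9
eef_pos: [0.5717, 0.1157, 0.2032]
eef_rot: [-0.002, -0.692, 0.722, 0.002]
wrist_force: [-0.2, 0.1, -3.6]
opening: 0.126
```

Call:
{"op": "step_arm", "data": {"plan": [[[0.04,-0.019,0],[0,0,0]],[[0.075,-0.0356,0],[0,0,0]],[[0.1,-0.0474,0],[0,0,0]],[[0.11,-0.0522,0],[0,0,0]],[[0.11,-0.0522,0],[0,0,0]]]}}

```text
time_s: 47.4
eef_pos: [0.6193, 0.0038, 0.2034]
eef_rot: [-0.001, -0.691, 0.723, 0.002]
wrist_force: [-0.3, 0.8, -2.7]
opening: 0.126
```

Call:
{"op": "step_arm", "data": {"plan": [[[0,0,0.02],[0,0,0]],[[0,0,0.04],[0,0,0]],[[0,0,0.055],[0,0,0]],[[0,0,0.055],[0,0,0]],[[0,0,0.055],[0,0,0]]]}}

```text
time_s: 47.9
eef_pos: [0.6196, 0.006, 0.1505]
eef_rot: [-0.0, -0.692, 0.722, 0.001]
wrist_force: [-0.5, -0.3, -2.7]
opening: 0.129
```

Call:
{"op": "step_arm", "data": {"plan": [[[0,0,0],[0,0,0]],[[0,0,0],[0,0,0]],[[0,0,0],[0,0,0]],[[0,0,0],[0,0,0]]]}}

```text
time_s: 48.3
eef_pos: [0.6201, 0.005, 0.1513]
eef_rot: [0.0, -0.692, 0.722, 0.0]
wrist_force: [0.3, 0.5, -3.2]
opening: 0.124
```

Run:
```python
from h import *
side=snap("side","s23")
cv2.imwrite("pics/s23z.png",side[150:290,310:430].repeat(5,0).repeat(5,1)[100:])
delta((.6207,.0055,.114),down(np.radians(-92.4)))
```

```text
t=48.4 at [0.62   0.005  0.1511] jaw yaw -92.5 | shift(m) [-0.0005 -0.0006  0.0371] turn(deg) [ 0.02  0.04 -0.1 ] |F [ 0.5  0.3 -3.1] op 0.125
```

View pics/s23z.png

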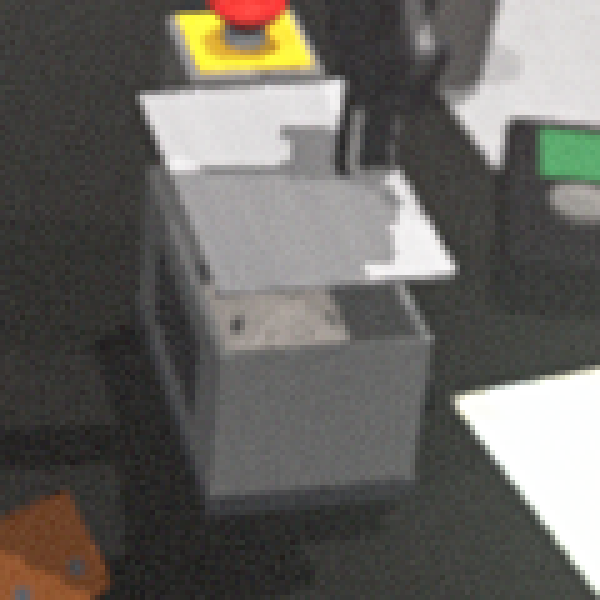

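Level and aligned. Lower slowly.

Call:
{"op": "step_arm", "data": {"plan": [[[-0.0005,-0.0006,0.012],[0,0,0]],[[-0.0005,-0.0006,0.02],[0,0,0]],[[-0.0005,-0.0006,0.026],[0,0,0]],[[-0.0005,-0.0006,0.03],[0,0,0]],[[-0.0005,-0.0006,0.03],[0,0,0]]]}}

```text
time_s: 48.85
eef_pos: [0.6198, 0.0057, 0.1195]
eef_rot: [-0.001, -0.692, 0.722, 0.001]
wrist_force: [0.4, -0.4, -3.6]
opening: 0.129
```

Call:
{"op": "step_arm", "data": {"plan": [[[0,0,0.002],[0,0,0]],[[0,0,0.004],[0,0,0]],[[0,0,0.006],[0,0,0]],[[0,0,0.006],[0,0,0]]]}}

```text
time_s: 49.25
eef_pos: [0.6203, 0.0056, 0.1145]
eef_rot: [-0.0, -0.692, 0.722, 0.001]
wrist_force: [-0.4, 0.1, -3.4]
opening: 0.124
```

Call:
{"op": "step_arm", "data": {"plan": [[[0,0,0.001],[0,0,0]],[[0,0,0.0015],[0,0,0]],[[0,0,0.0015],[0,0,0]]]}}

```text
time_s: 49.55
eef_pos: [0.6206, 0.0056, 0.1137]
eef_rot: [0.0, -0.692, 0.722, 0.0]
wrist_force: [-1.2, 0.2, 0.4]
opening: 0.126
```

Call:
{"op": "step_arm", "data": {"plan": [[[0,0,0],[0,0,0]],[[0,0,0],[0,0,0]],[[0,0,0],[0,0,0]],[[0,0,0],[0,0,0]]], "fingers": 45}}

```text
time_s: 49.95
eef_pos: [0.6206, 0.0056, 0.1134]
eef_rot: [0.0, -0.692, 0.722, 0.001]
wrist_force: [0.1, -0.4, 0.0]
opening: 0.45
```

Call:
{"op": "step_arm", "data": {"plan": [[[0,0,-0.02],[0,0,0]],[[0,0,-0.06],[0,0,0]],[[0,0,-0.08],[0,0,0]],[[-0.04,0,-0.08],[0,0,0]],[[-0.08,0,-0.08],[0,0,0]]]}}

```text
time_s: 50.45
eef_pos: [0.625, 0.0852, 0.1949]
eef_rot: [0.001, -0.69, 0.723, -0.0]
wrist_force: [0.4, 1.0, -0.9]
opening: 0.447
```

Run:
```python
from fit import *
side=snap("side","s24")
cv2.imwrite("pics/s24z.png",side[150:290,310:430].repeat(5,0).repeat(5,1)[100:])
top=snap("top","t24")
cv2.imwrite("pics/t24z.png",cv2.resize(top[155:245,180:360],None,fx=4.4,fy=4.4,interpolation=cv2.INTER_CUBIC))
delta((.644,.2885,.2),down(np.radians(-106)))
```

```text
t=50.5 at [0.6238 0.0897 0.1937] jaw yaw -92.3 | shift(m) [-0.1995 -0.0123 -0.0058] turn(deg) [ 0.04  0.14 13.73] |F [ 0.1  0.1 -0.6] op 0.448
```

View pics/s24z.png

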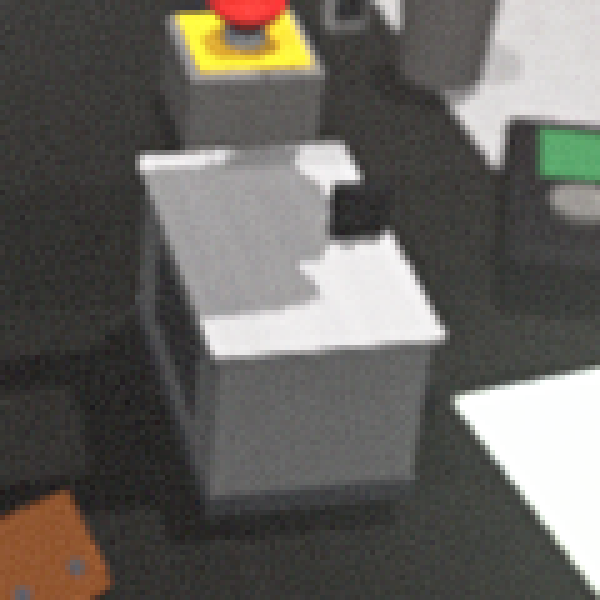

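View pics/t24z.png

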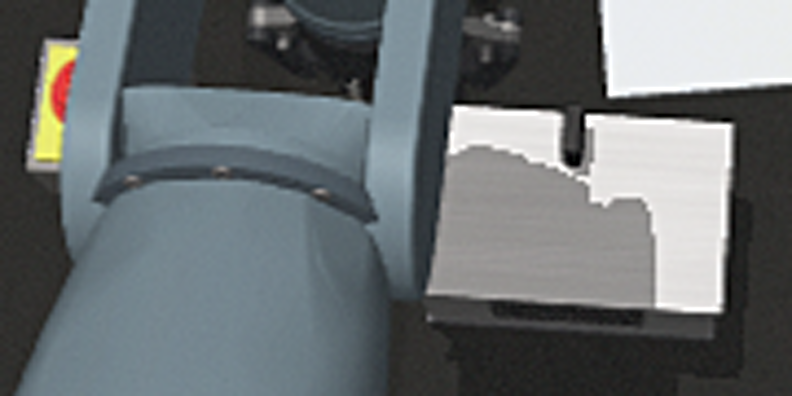

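Call:
{"op": "step_arm", "data": {"plan": [[[-0.04,-0.0025,-0.005],[0,0,-8.5]],[[-0.08,-0.005,-0.005],[0,0,-17]],[[-0.12,-0.0075,-0.005],[0,0,-25.5]],[[-0.16,-0.01,-0.005],[0,0,-34]],[[-0.2,-0.0123,-0.005],[0,0,-42]]]}}

```text
time_s: 51.05
eef_pos: [0.6452, 0.2857, 0.1984]
eef_rot: [-0.0, 0.906, -0.424, -0.0]
wrist_force: [0.0, -0.4, -0.3]
opening: 0.451
```

Call:
{"op": "step_arm", "data": {"plan": [[[0,0,0],[0,0,-42]],[[0,0,0],[0,0,-42]],[[0,0,0],[0,0,-42]],[[0,0,0],[0,0,-42]],[[0,0,0],[0,0,-42]]]}}

```text
time_s: 51.55
eef_pos: [0.6451, 0.2842, 0.1981]
eef_rot: [-0.0, 0.997, -0.071, -0.001]
wrist_force: [0.1, 0.6, -0.1]
opening: 0.451
```

Call:
{"op": "step_arm", "data": {"plan": [[[0,0,0],[0,0,-42]],[[0,0,0],[0,0,-42]],[[0,0,0],[0,0,-42]],[[0,0,0],[0,0,-42]],[[0,0,0],[0,0,-42]]]}}

```text
time_s: 52.05
eef_pos: [0.6452, 0.284, 0.1982]
eef_rot: [-0.0, 0.957, 0.291, -0.0]
wrist_force: [0.5, 0.3, 0.4]
opening: 0.451
```

Call:
{"op": "step_arm", "data": {"plan": [[[0,0,0],[0,0,-40.3]],[[0,0,0],[0,0,-40.3]],[[0,0,0],[0,0,-40.3]],[[0,0,0],[0,0,-40.3]],[[0,0,0],[0,0,-40.3]]]}}

```text
time_s: 52.55
eef_pos: [0.6452, 0.284, 0.1982]
eef_rot: [-0.001, 0.798, 0.603, -0.0]
wrist_force: [-0.3, -0.1, -0.4]
opening: 0.452
```

Call:
{"op": "step_arm", "data": {"plan": [[[0,0,0],[0,0,0]],[[0,0,0],[0,0,0]],[[0,0,0],[0,0,0]]]}}

```text
time_s: 52.85
eef_pos: [0.6451, 0.2845, 0.1983]
eef_rot: [-0.001, 0.8, 0.6, -0.0]
wrist_force: [-0.8, -0.3, -0.4]
opening: 0.449
```

Run:
```python
from fit import *
side=snap("side","s25")
cv2.imwrite("pics/s25z.png",side[130:290,310:430].repeat(5,0).repeat(5,1)[:600])
delta((.644,.2882,.102),down(np.radians(74)))
print(telemetry.get_obs()["q"].round(3))
```

```text
t=52.9 at [0.6451 0.2845 0.1984] jaw yaw 73.7 | shift(m) [ 0.0032 -0.0019  0.0964] turn(deg) [-0.07 -0.03 -0.3 ] |F [ 0.1 -0.6  0. ] op 0.447
[ 2.470e-01  4.980e-01  1.279e+00  1.000e-03  1.365e+00 -1.039e+00]
```

View pics/s25z.png

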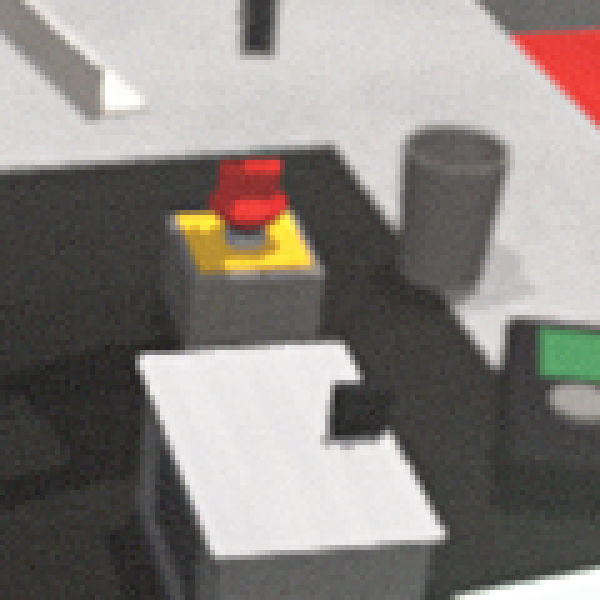

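Call:
{"op": "step_arm", "data": {"plan": [[[0.003,-0.0018,0.03],[0,0,-0.3]],[[0.003,-0.0018,0.06],[0,0,-0.3]],[[0.003,-0.0018,0.085],[0,0,-0.3]],[[0.003,-0.0018,0.095],[0,0,-0.3]],[[0.003,-0.0018,0.095],[0,0,-0.3]]]}}

```text
time_s: 53.4
eef_pos: [0.6429, 0.2878, 0.1015]
eef_rot: [-0.001, 0.798, 0.602, -0.002]
wrist_force: [-0.9, -0.6, 0.3]
opening: 0.45
```

Call:
{"op": "step_arm", "data": {"plan": [[[0,0,0],[0,0,0]],[[0,0,0],[0,0,0]],[[0,0,0],[0,0,0]],[[0,0,0],[0,0,0]]]}}

```text
time_s: 53.8
eef_pos: [0.6447, 0.2883, 0.1047]
eef_rot: [-0.0, 0.798, 0.603, 0.001]
wrist_force: [-0.5, 0.6, 0.3]
opening: 0.45
```

Run:
```python
from fit import *
side=snap("side","s26")
cv2.imwrite("pics/s26z.png",side[130:230,310:430].repeat(6,0).repeat(6,1)[:600])
delta((.644,.2882,.102),down(np.radians(74)))
```

```text
t=53.9 at [0.6445 0.2883 0.1044] jaw yaw 74.1 | shift(m) [-0.0002 -0.0004  0.0024] turn(deg) [ 0.   -0.07  0.1 ] |F [-0.   0.7 -0.6] op 0.449
```

View pics/s26z.png

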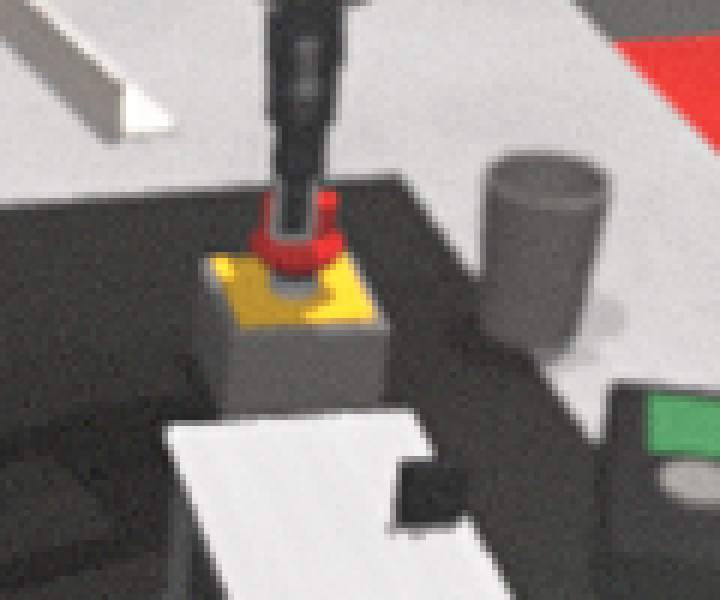

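Call:
{"op": "step_arm", "data": {"plan": [[[0,0,0.0015],[0,0,0]],[[0,0,0.0015],[0,0,0]],[[0,0,0.0015],[0,0,0]],[[0,0,0.0015],[0,0,0]],[[0,0,0.0015],[0,0,0]]], "fingers": 0}}

```text
time_s: 54.35
eef_pos: [0.6449, 0.2902, 0.1025]
eef_rot: [-0.001, 0.798, 0.603, 0.002]
wrist_force: [2.9, 7.1, -1.0]
opening: 0.12
```

Call:
{"op": "step_arm", "data": {"plan": [[[0.002,0,0],[0,0,0]],[[0.002,0,0],[0,0,6]],[[0.002,0,0],[0,0,12]],[[0.002,0,0],[0,0,18]],[[0.002,0,0],[0,0,24]]]}}

```text
time_s: 54.85
eef_pos: [0.6455, 0.2917, 0.1025]
eef_rot: [-0.001, 0.907, 0.422, 0.002]
wrist_force: [4.6, 6.8, -1.3]
opening: 0.125
```

Run:
```python
from h import *
o=telemetry.get_obs(); print(o["torque"]); delta((.645,.2902,.1025),down(np.radians(5)))
```

```text
[ 1.08984107 -0.55839973  0.09709828]
t=54.9 at [0.6455 0.2917 0.1025] jaw yaw 49.9 | shift(m) [-0.0015  0.0006  0.    ] turn(deg) [-0.14 -0.2  44.87] |F [ 4.6  6.8 -1.3] op 0.125
```

Call:
{"op": "step_arm", "data": {"plan": [[[0.0018,0,0],[0,0,5]],[[0.0018,0,0],[0,0,10]],[[0.0018,0,0],[0,0,15]],[[0.0018,0,0],[0,0,20]],[[0.0018,0,0],[0,0,25]]]}}

```text
time_s: 55.35
eef_pos: [0.6468, 0.2929, 0.1025]
eef_rot: [-0.001, 0.976, 0.216, 0.001]
wrist_force: [5.5, 5.9, -0.9]
opening: 0.121
```

Run:
```python
from h import *
o=telemetry.get_obs(); print(o["torque"]); delta((.645,.2902,.1025),down(np.radians(5)))
```

```text
[ 1.01467533 -0.63609484  0.08635081]
t=55.4 at [0.6468 0.2929 0.1025] jaw yaw 24.9 | shift(m) [-0.0028  0.0017  0.    ] turn(deg) [-0.16 -0.17 19.91] |F [ 5.5  5.9 -0.9] op 0.121
```

Call:
{"op": "step_arm", "data": {"plan": [[[0,0,0],[0,0,4]],[[0,0,0],[0,0,8]],[[0,0,0],[0,0,12]],[[0,0,0],[0,0,16]],[[0,0,0],[0,0,19]]]}}

```text
time_s: 55.85
eef_pos: [0.6475, 0.2933, 0.1026]
eef_rot: [-0.002, 0.999, 0.054, 0.002]
wrist_force: [6.3, 7.2, -2.4]
opening: 0.123
```

Run:
```python
from h import *
o=telemetry.get_obs(); print(o["torque"]); delta((.645,.2902,.1025),down(np.radians(5)))
side=snap("side","s27")
cv2.imwrite("pics/s27z.png",side[130:230,310:430].repeat(6,0).repeat(6,1)[:600])
```

```text
[ 1.23354829 -1.07198038  2.07680621]
t=55.9 at [0.6475 0.2933 0.1026] jaw yaw 6.2 | shift(m) [-0.0028  0.0028  0.0001] turn(deg) [-0.16 -0.26  1.18] |F [ 6.3  7.2 -2.4] op 0.123
```

View pics/s27z.png

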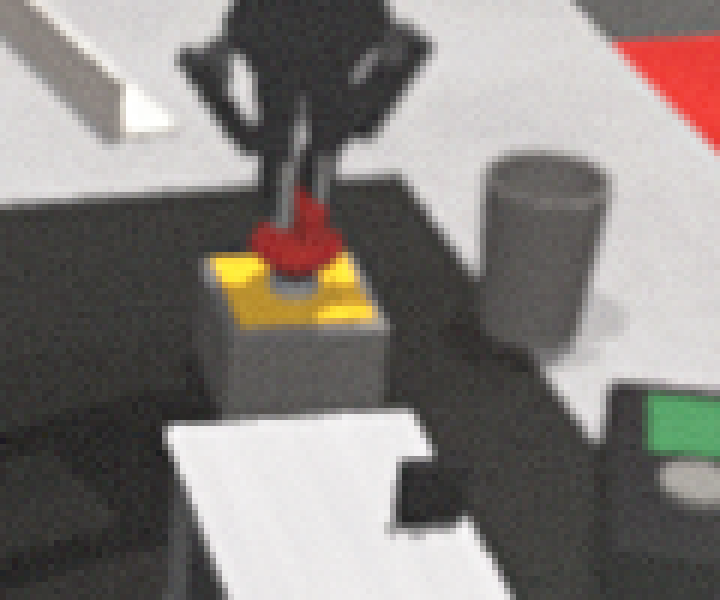

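Call:
{"op": "step_arm", "data": {"plan": [[[0,0,0],[0,0,-0.8]],[[0,0,0],[0,0,-0.8]],[[0,0,0],[0,0,-0.8]],[[0,0,0],[0,0,-0.8]],[[0,0,0],[0,0,-0.8]]], "fingers": 45}}

```text
time_s: 56.4
eef_pos: [0.6456, 0.2913, 0.1018]
eef_rot: [-0.0, 0.998, 0.06, -0.001]
wrist_force: [-0.3, -0.1, 0.2]
opening: 0.447
```

Call:
{"op": "step_arm", "data": {"plan": [[[0,0,-0.03],[0,0,0]],[[0,0,-0.07],[0,0,0]],[[0,0,-0.12],[0,0,0]],[[0,0.03,-0.15],[0,0,0]],[[0,0.07,-0.16],[0,0,0]]]}}

```text
time_s: 56.9
eef_pos: [0.6559, 0.2233, 0.2678]
eef_rot: [-0.001, 0.998, 0.062, 0.004]
wrist_force: [1.1, -0.6, -0.2]
opening: 0.452
```

Call:
{"op": "step_arm", "data": {"plan": [[[-0.045,0.02,0],[0,0,0]],[[-0.09,0.04,0],[0,0,0]],[[-0.13,0.06,0],[0,0,0]],[[-0.13,0.1,0],[0,0,0]],[[-0.13,0.1,0],[0,0,0]]]}}

```text
time_s: 57.4
eef_pos: [0.5368, 0.1035, 0.2623]
eef_rot: [0.0, 0.998, 0.058, -0.0]
wrist_force: [0.3, 0.9, 0.2]
opening: 0.447
```

Run:
```python
from fit import *
delta((.645,.2902,.2),down(np.radians(5)))
side=snap("side","s28"); top=snap("top","t28")
cv2.imwrite("pics/s28z.png",side[130:290,310:430].repeat(5,0).repeat(5,1)[:600])
L=box(.112,.18,.095,.100)
for c,im in(("top",top),("side",side)):
    p,e=fit(L,(.582,.007,np.radians(-2)),0,{c:im},100,170); print("lid",c,p[:2].round(4),np.degrees(p[2]).round(1),round(e,3))
```

```text
t=57.4 at [0.5368 0.1035 0.2623] jaw yaw 6.7 | shift(m) [ 0.1293 -0.1729  0.0622] turn(deg) [0.05 0.   1.69] |F [0.3 0.9 0.2] op 0.447
lid top [0.5824 0.0087] -2.4 0.101
lid side [0.5854 0.0069] -2.7 0.094
```

View pics/s28z.png

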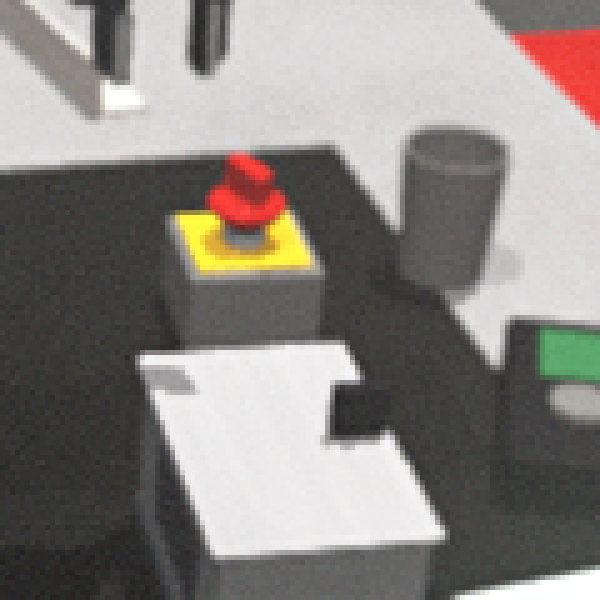

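View pics/t28.png

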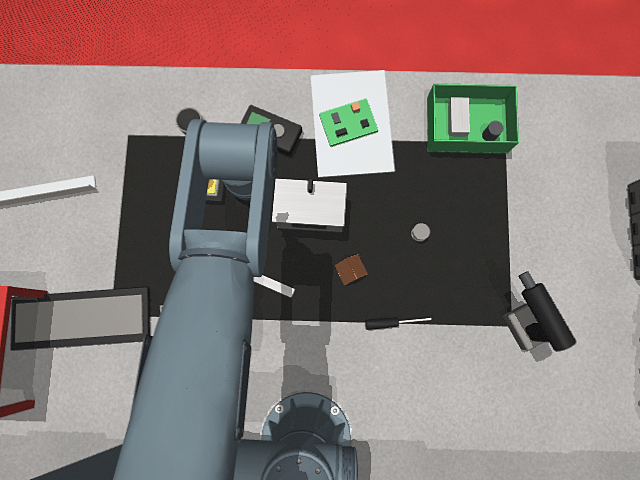

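Call:
{"op": "step_arm", "data": {"plan": [[[0,0.048,0],[0,0,0]],[[0,0.096,0],[0,0,0]],[[0,0.144,0],[0,0,0]],[[0,0.19,0],[0,0,0]],[[0,0.22,0],[0,0,0]]]}}

```text
time_s: 58.0
eef_pos: [0.5645, -0.1135, 0.2616]
eef_rot: [-0.0, 0.998, 0.06, -0.0]
wrist_force: [0.3, -0.3, 0.6]
opening: 0.449
```

Call:
{"op": "step_arm", "data": {"plan": [[[0,0,0],[0,0,0]],[[0,0,0],[0,0,0]],[[0,0,0],[0,0,0]],[[0,0,0],[0,0,0]]]}}

```text
time_s: 58.4
eef_pos: [0.5638, -0.1098, 0.2617]
eef_rot: [-0.001, 0.998, 0.061, -0.0]
wrist_force: [-0.1, -0.2, -0.2]
opening: 0.454
```

Run:
```python
from fit import *
top=snap("top","t29")
kt=cv2.resize(top[155:205,175:235],None,fx=10,fy=10,interpolation=cv2.INTER_CUBIC)
for f in box(.036,.012,.0895,.1095):
    uv=(proj("top",T(f,.645,.2895,np.radians(-84)))-[175,155]+.5)*10-.5
    cv2.polylines(kt,[uv.astype(int)],True,(255,0,0),1)
cv2.imwrite("pics/kt29.png",kt)
```

```text
(no output)
```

View pics/kt29.png

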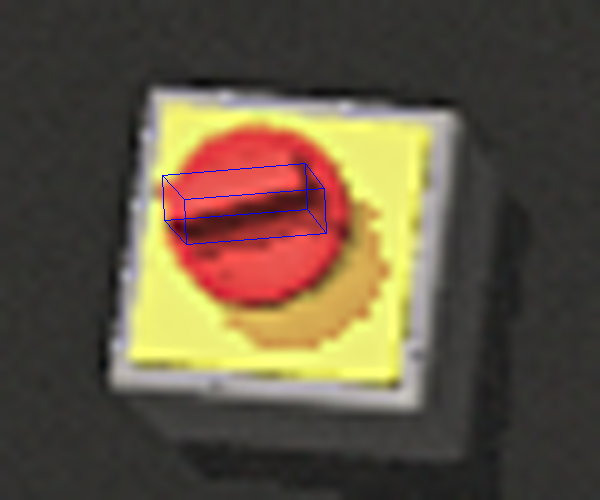

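```bash
python3 -c "
from bench import ticket; print(ticket.hand_in())"
```

```text
the job is handed in; nothing more can be done
None
```

The whole job was carried out in order and handed in at about 58 s of the 210 s; `hand_in` gives no verdict, so success is my own reading of the checks below.

**What was done**
- I pushed the stop fully down (it bottomed out at 8.9 N) and let it spring back.
- I tipped the lid about 20° on its far edge by the tab, lifted it off and laid it flat on the bench.
- I nested all four aluminium brackets on the saddle, then put the lid back.
- I turned the knob clockwise until it met its end stop, where the torque rose to about 2 N m.

**Last checks**
- **Lid:** a fit to each camera picture puts it within about 1 mm of its starting seated pose in position. Its tilt and height were judged by eye from the side picture, and it looks level.
- **Knob:** the bar lies 64–68° clockwise of where it started (at least 52° is needed), and the mushroom is up.
- **Brackets:** seen from above before the lid went on, the stack was centred and straight. Each bracket touched down within about 1 mm of its expected height. They can no longer be seen with the lid on.
- **Other things on the bench:** they stayed where they were in the pictures, including the brown look-alike, which I did not touch. I noticed nothing knocked aside.

**What disagreed or went wrong**
- The side camera read x about 3 mm larger than the top camera. I trusted the top one after checking it against the fingertips.
- The first grip on the first bracket was too shallow, so I redid it.
- I briefly thought the fourth bracket had been knocked; a fit showed it had not moved.
- A sideways force of 7–9 N stayed on the tool while it turned the knob.

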